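Hang the drilling templates on their hook and sign them in

TASK

Hang the three aluminium drilling templates from the slotted rack on the station's hook by the slots in their tabs: the large one first, fully home against the post, then the medium, then the small, each hanging straight and flat against the one before. Ease them on without forcing. Then sign the set in: push the roller lever of the switch beside the hook sideways, away from the hook, until it trips (about 35 degrees), let it spring back, and leave the other things on the bench alone.

Things in the scene. Friction and masses are not known exactly. Their poses are not given: they have to be found in the camera images.
- large: Large template, about 0.22 kg: plate 6 mm thick (x), 130 mm wide (y), 105 mm tall (z), with a tab centred on top, 36 mm wide, z 105 to 175. A slot 12 mm wide runs through the tab from z 111 to 135 (upper edge); the 40 mm above it are solid, for gripping across the 36 mm. Origin: centre of the lower edge; x normal to the face, z up; faces alike.
- medium: Medium template, about 0.15 kg: plate 6 mm thick (x), 100 mm wide (y), 80 mm tall (z), with a tab centred on top, 36 mm wide, z 80 to 150. A slot 12 mm wide runs through the tab from z 86 to 110 (upper edge); the 40 mm above it are solid, for gripping across the 36 mm. Origin: centre of the lower edge; x normal to the face, z up; faces alike.
- small: Small template, about 0.09 kg: plate 6 mm thick (x), 72 mm wide (y), 58 mm tall (z), with a tab centred on top, 36 mm wide, z 58 to 128. A slot 12 mm wide runs through the tab from z 64 to 88 (upper edge); the 40 mm above it are solid, for gripping across the 36 mm. Origin: centre of the lower edge; x normal to the face, z up; faces alike.
- large_eye (a point): Middle of the upper edge of the large template's slot (the edge that rests on the hook), mid-thickness; axes as the template's.
- medium_eye (a point): The same point of the medium template's slot.
- small_eye (a point): The same point of the small template's slot.
- rack: Fixed wooden rack 220 mm (x) by 150 mm (y), 32 mm high, origin under its centre. Three slots across it (along y), 8 mm wide, at x -65, 0 and +65 mm, floor 10 mm above the table: one template stands upright in each, in any order, its tab up. They lift straight out.
- station: Fixed station; origin on the table below the hook's root. Base 150 x 280 mm, 15 mm high. Dark post 24 mm wide (y), up to z 220 mm; its face (x = 0) looks to -x, in one plane with a panel 90 mm wide, z 72 to 158 mm. The hook sticks out of it to -x. Home: eyes 3, 9, 15 mm off the face. Fingers on a tab's 36 mm edges pass beside the post, but butt on the tab of one hung before.
- hook_root (a point): Where the hook's axis meets the post's face, 200 mm above the table; axes as the station's. The hook is a level round steel bar, 9 mm thick, running 50 mm to -x; its end then rises 10 mm at 45 degrees. A template hanging on it has its eye 4.5 mm above this point.
- hook_tip (a point): Centre of the hook's rounded end, 60 mm to -x of hook_root and 10 mm higher. Seen end-on the hook is 9 mm wide and spans 4.5 mm below to 14.5 mm above the bar's axis, so a slot (12 x 24 mm) with its eye 17 mm above the axis passes straight along it with 1.5 mm at each side and 2.5 mm above and below.
- lever (a joint): Roller lever of the limit switch: 0 upright at rest, grows to 0.9 rad as it is swung sideways to the station's +y, away from the hook; tripped above 0.6 rad. A spring returns it; about 1 N at the roller moves it, 2 N trips it.
- roller (a point): Centre of the black roller (16 mm diameter, 14 mm long along x) at the lever's upper end, 55 mm above its pivot; at rest 220 mm above the table, 125 mm to the +y side of the hook and 42 mm in front of the post's face.
- bulb_lamp: Bystander: glass bulb in a white ceramic holder, 90 mm across, 156 mm tall, origin under its centre. Leave alone.
- socket_board: Bystander: white socket board 80 by 150 mm, 28 mm high, a yellow plug on it up to 52 mm. Origin under its centre. Leave alone.
- screwdriver: Bystander: screwdriver 170 mm long lying on the bench. Leave alone.
Things that resemble listed ones, but are neither listed nor needed, are in the scene too. What is shaped like the small but brown or green is not meant. What is shaped like the medium but turquoise is not meant.

How it is judged (in metres and radians):
On the way, in this order (a step that is already met when the one before it is completed fails the run):
1. large template hangs on the hook (x of large_eye in the frame of hook_root between -0.052 and 0 m and y of large_eye in the frame of hook_root between -0.005 and 0.005 m and z of large_eye in the frame of hook_root between 0.0015 and 0.0085 m), for 0.2 s.
2. medium template hangs on the hook in front of it (all of step 1 and x of medium_eye in the frame of hook_root between -0.052 and 0 m and y of medium_eye in the frame of hook_root between -0.005 and 0.005 m and z of medium_eye in the frame of hook_root between 0.0015 and 0.0085 m), for 0.2 s.
3. small template hangs on the hook in front of both (all of step 2 and x of small_eye in the frame of hook_root between -0.052 and 0 m and y of small_eye in the frame of hook_root between -0.005 and 0.005 m and z of small_eye in the frame of hook_root between 0.0015 and 0.0085 m), for 0.2 s.
4. with all three home, roller lever pushed aside until tripped (x of large_eye in the frame of hook_root between -0.006 and 0 m and y of large_eye in the frame of hook_root between -0.005 and 0.005 m and z of large_eye in the frame of hook_root between 0.0015 and 0.0075 m and angle between the x axis of each of large, medium, small and the x axis of station, either way round below 0.12 rad and angle between each of large, medium, small's own z axis and vertical below 0.1 rad and x of medium_eye in the frame of hook_root between -0.012 and -0.006 m and y of medium_eye in the frame of hook_root between -0.005 and 0.005 m and z of medium_eye in the frame of hook_root between 0.0015 and 0.0075 m and x of small_eye in the frame of hook_root between -0.018 and -0.012 m and y of small_eye in the frame of hook_root between -0.005 and 0.005 m and z of small_eye in the frame of hook_root between 0.0015 and 0.0075 m and value of joint lever above 0.6 rad), for 0.05 s.
At the end, for the whole second after the job is handed in: Templates hang at rest on the hook, large, medium, small from the post outwards: eyes 3, 9, 15 mm off the post's face (within 3 mm), 4.5 mm above the bar's axis (within 3 mm), sideways within 5 mm; plumb within 0.1 rad, square within 0.12 rad; lever back below 0.15 rad (x of large_eye in the frame of hook_root between -0.006 and 0 m and y of large_eye in the frame of hook_root between -0.005 and 0.005 m and z of large_eye in the frame of hook_root between 0.0015 and 0.0075 m and angle between the x axis of each of large, medium, small and the x axis of station, either way round below 0.12 rad and angle between each of large, medium, small's own z axis and vertical below 0.1 rad and x of medium_eye in the frame of hook_root between -0.012 and -0.006 m and y of medium_eye in the frame of hook_root between -0.005 and 0.005 m and z of medium_eye in the frame of hook_root between 0.0015 and 0.0075 m and x of small_eye in the frame of hook_root between -0.018 and -0.012 m and y of small_eye in the frame of hook_root between -0.005 and 0.005 m and z of small_eye in the frame of hook_root between 0.0015 and 0.0075 m and linear speed of each of large, medium, small below 0.02 m/s and value of joint lever below 0.15 rad); the robot touches nothing.
It fails at once if a template forced against the station with more than 60 N (contact force between any of large, medium, small and station above 60 N).
It fails at once if a template dropped or knocked over (angle between any of large, medium, small's own z axis and vertical above 0.6 rad).
It fails at once if a bystander moved by more than 20 mm (distance of any of bulb_lamp, socket_board, screwdriver from where it was at the start of the episode above 0.02 m).
It also fails if it takes over 72 s, if anything falls off the work surface, if the arm or the gripper's body presses on something with over 40 N, if the wrist force passes 120 N, or if a joint passes its speed limit or range.

ROBOT

A 6-joint arm with a two-finger parallel gripper is mounted at the origin on the work surface. World frame = base frame: x ahead of the robot, y to its left, z up, the work surface at z = 0. Lengths are in m, angles in degrees, forces in N, time in s.
With the tool pointing down it reaches from about 0.375 to 0.9 m from the base axis. Payload 3.1 kg.
Tool frame: the origin (TCP) lies at the very end of the fingers, on their centre line; the grasp point (between the pads) lies behind it (bot.grip_depth is the z of the grasp point in the tool frame, in m); z points along the fingers, y is the direction in which the jaws open and shut (so a half turn about z gives the same grasp; the last joint's range is limited). The gripper opens to 87 mm and grips with 3 to 60 N. Pads are 19 mm wide; open, the fingers measure 117 mm over their backs; the gripper's body (75 mm by 190 mm) begins 51 mm behind the grasp point.
Start: joints at [-85.227, 30.224, 82.088, -0, 67.689, -10.227], TCP at [0.162, -0.604, 0.223] pointing down, gripper open.
Joint ranges: [-176.69, 176.69], [-43.24, 126.21], [12.49, 139.97], [-82, 262], [0, 151.66], [-163.58, 163.58]. Speed limits (degrees/s): [159.86, 159.86, 180, 180, 180, 180].

INTERFACE

Orientations are given as a 3x3 rotation matrix whose columns are the frame's x, y, z axes.
In Python, from rig import bot, vision gives the robot as it stands. The module is installed in compiled form; this text tells all that it offers.
- The arm moves only by the shell command python3 -m jog 'ROWS'. ROWS is JSON, a list of rows, each a list of 3 entries, a list of its own where there are three numbers: the shift along the tool's x, y, z in mm, then the turn, a rotation vector about the tool's x, y, z in degrees, then the closure, from 0 (fully open) to 1 (shut). In form: [[[dx, dy, dz], [wx, wy, wz], fingers], ...]. A call has 1 to 12 rows; each row is the pose to reach, as a shift and turn from the pose commanded when the call began, along the tool's axes at that moment; what a row does not reach only later rows make up. A row lasts 1/12 s, in which the tool goes at most 41.7 mm and 7.16 degrees, less where a joint would pass 70% of its speed; a pose out of reach is approached as far as the arm can. A call with a gripper value outside its range is refused whole. The fingers move at their own pace and stop on an object; the grip force is fixed at half the most. Time passes only in rows, so rows that repeat a pose let the fingers close. It gives the time, the measured TCP pose, the force and the opening at its end, in the units of the state.
- bot.read_state(): the state, without advancing time (a new reading comes with each control period).
- vision.capture(name): name is "scene" or "top" or "wrist"; returns the picture (384x512x3 uint8, red, green, blue); there is no depth.
- vision.camera_info(name): a dict with "intrinsics" (3x3 intrinsics, pixels), "camera_from_world" (4x4, takes a point from world to camera coordinates); the wrist camera has in their place "mount" (4x4, takes a point from camera to tool coordinates, whose origin is the TCP and whose axes are the flange's). Camera axes: x right, y up, looking along -z (the intrinsics and any distortion apply to the point x, -y, -z); pixel columns grow to the right and rows downward; lengths in m; the calibration is good to about 2 mm. A picture is of the moment at which its call begins: read the wrist's pose just before it. camera_info takes no time and is no camera call.
- bot.hand_in(): hands the job in, once; it reports no verdict.
The state is a dict: "time_s": time; "joint_positions": joint angles; "qvel": joint speeds; "tau": joint torques, N m; "position": TCP position; "tcp_rot": TCP orientation; "force": force on the tool from outside, world axes, zero at the start; "moment": the same for the moment, N m; "opening": opening from 0.0 (shut) to 1.0 (fully open).
Only numpy, scipy, OpenCV 4.12 (cv2) and the standard library are available. Lean on these libraries where they do the work, as an engineer would, in place of code of your own. Each camera call takes 0.05 s, during which the arm holds its last target. There are 200 camera calls.

## Working session

There is one attempt and no reset: what is moved stays moved. The work goes in short steps, Python scripts to look and compute and a shell command to move; the robot and the scene stay as the last step left them, time stands still between calls to the robot, and variables do not carry over. Pictures are saved under pics/ and viewed, about 8 in all and at most 12, crops included, and the job is handed in when it is done.

```bash
mkdir -p pics; python3 - <<'E'
from rig import bot, vision
import cv2,numpy as np
s=bot.read_state(); print(s['time_s'],s['position'],np.round(s['tcp_rot'],3).tolist(),bot.grip_depth,s['opening'])
a=vision.capture('scene');b=vision.capture('top')
for n,i in(('scene',a),('top',b)):
    cv2.imwrite(f'pics/{n}0.png',cv2.resize(i[:,:,::-1],(800,600),interpolation=cv2.INTER_CUBIC))
    cv2.imwrite(f'pics/raw_{n}0.png',i[:,:,::-1])
    c=vision.camera_info(n);print(n,np.round(c['intrinsics'],1).tolist(),np.round(c['camera_from_world'],4).tolist(),[k for k in c])
c=vision.camera_info('wrist');print(c)
E
```

```text
0.0 [ 0.16174013 -0.60296554  0.22159399] [[0.966, 0.259, -0.0], [0.259, -0.966, 0.002], [0.0, -0.002, -1.0]] -0.0187 0.999440452002061
scene [[355.4, 0.0, 251.4], [0.0, 355.4, 193.6], [0.0, 0.0, 1.0]] [[0.1414, 0.9899, 0.0089, -0.0008], [-0.6294, 0.0829, 0.7727, 0.2044], [0.7642, -0.1148, 0.6347, -1.4583], [0.0, 0.0, 0.0, 1.0]] ['intrinsics', 'camera_from_world']
top [[355.1, 0.0, 257.1], [0.0, 355.1, 192.6], [0.0, 0.0, 1.0]] [[-0.0052, -0.9999, -0.0099, -0.0939], [0.9932, -0.0063, 0.1166, -0.5628], [-0.1167, -0.0092, 0.9931, -1.1467], [0.0, 0.0, 0.0, 1.0]] ['intrinsics', 'camera_from_world']
{'intrinsics': array([[277.12222745,   0.        , 254.00024372],
       [  0.        , 277.12222745, 190.06128129],
       [  0.        ,   0.        ,   1.        ]]), 'mount': array([[ 2.32518490e-04,  9.66965131e-01,  2.54908576e-01,
         7.00663510e-02],
       [ 9.99999830e-01, -3.61359045e-04,  4.58608130e-04,
        -2.68173987e-04],
       [ 5.35571590e-04,  2.54908426e-01, -9.66965050e-01,
        -1.62198921e-01],
       [ 0.00000000e+00,  0.00000000e+00,  0.00000000e+00,
         1.00000000e+00]])}
```

View pics/scene0.png

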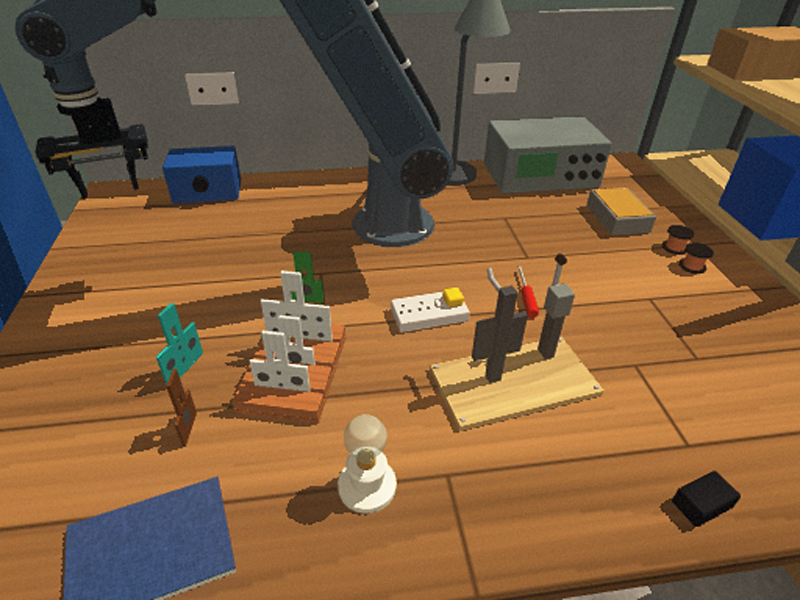

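View pics/top0.png

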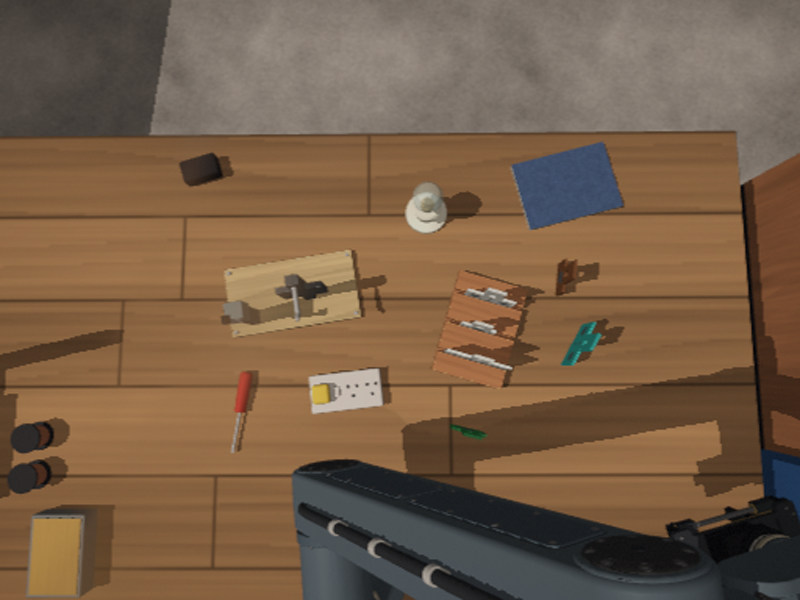

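```bash
cat > lib.py <<'E'
import numpy as np, cv2
from rig import bot, vision
def cam(n, st=None):
    c=vision.camera_info(n); K=np.array(c['intrinsics'])
    if n!='wrist': M=np.linalg.inv(c['camera_from_world'])
    else:
        st=st or bot.read_state(); T=np.eye(4); T[:3,:3]=st['tcp_rot']; T[:3,3]=st['position']; M=T@np.array(c['mount'])
    return K,M
def ray(n,px,st=None):
    K,M=cam(n,st); d=np.linalg.inv(K)@[px[0],px[1],1]; return M[:3,3],M[:3,:3]@(d*[1,-1,-1])
def onz(n,px,z,st=None):
    o,d=ray(n,px,st); return o+d*(z-o[2])/d[2]
def proj(n,p,st=None):
    K,M=cam(n,st); c=(np.linalg.inv(M)@np.r_[p,1])[:3]; u=K@(c*[1,-1,-1]); return u[:2]/u[2]
def snap(n,f):
    st=bot.read_state(); i=vision.capture(n)[:,:,::-1].copy(); cv2.imwrite(f'pics/raw_{f}.png',i)
    cv2.imwrite(f'pics/{f}.png',cv2.resize(i,(800,600),interpolation=cv2.INTER_CUBIC)); return i,st
E
python3 - <<'E'
from lib import *
s=1.5625
def q(l,z): 
    P=np.array([onz('top',np.array(p)/s,z) for p in l]); print(np.round(P[:,:2],3).tolist(),'c',P.mean(0).round(3),'sides',np.linalg.norm(np.diff(P,axis=0),axis=1).round(3),
      'ang',[round(float(np.degrees(np.arctan2(*(P[j]-P[i])[[1,0]]))),1) for i,j in((1,0),(2,3),(3,0),(2,1))]);return P
q([(225,270),(352,250),(361,315),(234,335)],.015)
q([(460,271),(527,298),(501,387),(432,368)],.032)
E
```

```text
[[0.634, 0.288], [0.677, 0.011], [0.534, -0.009], [0.493, 0.264]] c [0.585 0.138 0.015] sides [0.28  0.144 0.276] ang [98.7, 98.6, 9.6, 8.0]
[[0.626, -0.222], [0.567, -0.363], [0.38, -0.303], [0.42, -0.16]] c [ 0.498 -0.262  0.032] sides [0.153 0.196 0.149] ang [67.3, 74.4, -16.8, -17.8]
```

```bash
python3 -m jog '[[[325,-286,-140],[0,0,33],0],[[325,-286,-140],[0,0,33],0],[[325,-286,-140],[0,0,33],0],[[325,-286,-140],[0,0,33],0],[[325,-286,-140],[0,0,33],0],[[325,-286,-140],[0,0,33],0],[[325,-286,-140],[0,0,33],0],[[325,-286,-140],[0,0,33],0],[[325,-286,-140],[0,0,33],0],[[325,-286,-140],[0,0,33],0],[[325,-286,-140],[0,0,33],0],[[325,-286,-140],[0,0,33],0]]'; python3 - <<'E'
from lib import *
i,st=snap('wrist','w1'); print(st['time_s'],st['position'],st['tcp_rot'].round(4) if hasattr(st['tcp_rot'],'round') else st['tcp_rot'],st['qvel'])
for n,(x,y),w in(('large',(.436,-.242),.185),('small',(.498,-.262),.138),('med',(.56,-.282),.16)): print(n,proj('wrist',[x,y,w],st)*1.5625)
E
```

```text
time_s: 1.1
position: [0.4049, -0.2384, 0.3648]
tcp_rot: [[0.953, -0.302, 0.005], [-0.302, -0.953, 0.0], [0.005, -0.002, -1.0]]
force: [0.7, -0.6, 0.4]
opening: 0.999
1.1 [ 0.40485243 -0.23844874  0.36481377] [[ 9.532e-01 -3.022e-01  5.000e-03]
 [-3.022e-01 -9.533e-01  2.000e-04]
 [ 4.700e-03 -1.700e-03 -1.000e+00]] [-5.16161792  1.77923704  1.60573048 -5.39537444 -2.97788019 -4.89862192]
large [390.54448487 235.07870516]
small [391.59659329 152.40231134]
med [391.37099526  61.1135809 ]
```

View pics/w1.png

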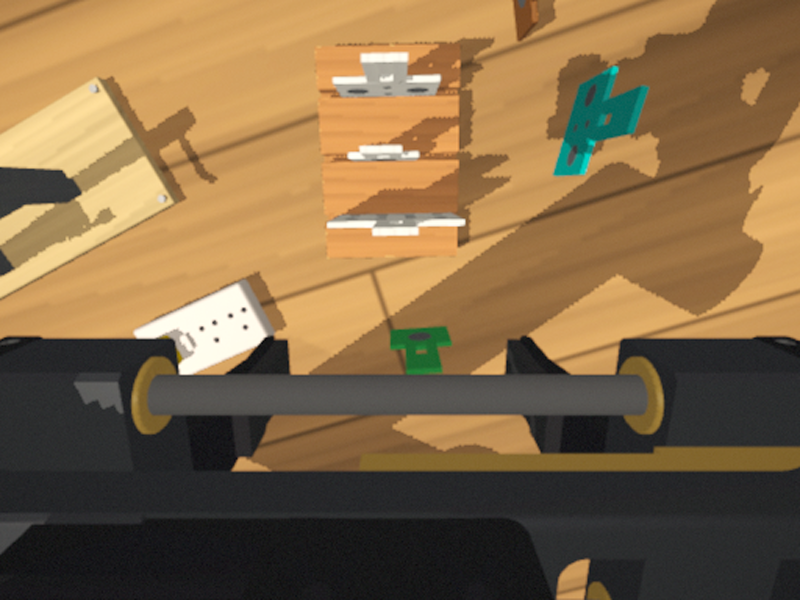

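```bash
python3 - <<'E'
from lib import *
i=cv2.imread('pics/raw_w1.png'); r=i[20:170,190:310]
cv2.imwrite('pics/w1c.png',cv2.resize(r,None,fx=5,fy=5,interpolation=cv2.INTER_CUBIC)[:600])
h=cv2.cvtColor(r,cv2.COLOR_BGR2HSV)
cv2.imwrite('pics/x.png',r)
m=((h[...,1]<50)&(h[...,2]>205)).astype(np.uint8)
n,l,s,c=cv2.connectedComponentsWithStats(m)
for k in range(1,n):
    if s[k,4]>15: print(s[k][:4]+[190,20,0,0],s[k,4],c[k]+[190,20])
E
```

```text
[231  34  30   6] 179 [245.58100559  36.51396648]
[213  49  22   5] 106 [223.5  51. ]
[243  48   9   5] 33 [247.3030303   50.18181818]
[260  48  22   5] 96 [271.58333333  50.125     ]
[222  93  46   9] 243 [243.31687243  96.74485597]
[209 140  89  11] 437 [253.28604119 144.47597254]
```

View pics/w1c.png

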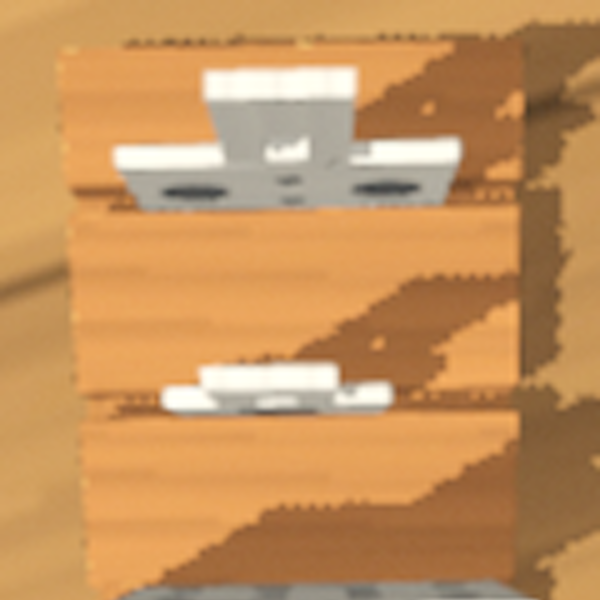

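```bash
python3 - <<'E'
from lib import *
st=bot.read_state()
D={'large':([(210,143.2),(297.6,141.8)],[(238.2,148),(268.2,147.8)],.115,.185),'small':([(222.6,99.8),(268.2,98.8)],[(230,96),(257.6,95.4)],.068,.138),'medium':([(213,51.8),(282,50)],[(231,37),(261.4,36.6)],.09,.16)}
for k,(a,b,za,zb) in D.items():
    A=[onz('wrist',p,za,st) for p in a];B=[onz('wrist',p,zb,st) for p in b]
    for P in(A,B): d=P[0]-P[1]; m=(P[0]+P[1])/2; print(k,m.round(4),'w',np.linalg.norm(d).round(4),'yaw',np.degrees(np.arctan2(-d[0],d[1])).round(1), 'tool-frame mm',(st['tcp_rot'].T@(m-st['position'])*1000).round(1))
E
```

```text
large [ 0.436  -0.2502  0.115 ] w 0.1285 yaw -16.7 tool-frame mm [ 33.5  -1.1 248.7]
large [ 0.4357 -0.2495  0.185 ] w 0.0367 yaw -17.3 tool-frame mm [ 33.2  -1.7 178.7]
small [ 0.5003 -0.2568  0.068 ] w 0.0718 yaw -16.4 tool-frame mm [ 96.6 -14.4 295.9]
small [ 0.5006 -0.2569  0.138 ] w 0.0367 yaw -16.5 tool-frame mm [ 97.1 -14.4 225.9]
medium [ 0.5609 -0.2804  0.09  ] w 0.0992 yaw -16.3 tool-frame mm [161.6 -10.2 274. ]
medium [ 0.5613 -0.2807  0.16  ] w 0.0363 yaw -17.0 tool-frame mm [162.2 -10.1 204. ]
```

```bash
python3 -m jog '[[[33,-1,100],[0,0,-1],0],[[33,-1,145],[0,0,-1],0],[[33,-1,145],[0,0,-1],0],[[33,-1,145],[0,0,-1],0],[[33,-1,145],[0,0,-1],0],[[33,-1,145],[0,0,-1],0],[[33,-1,145],[0,0,-1],0]]'; python3 - <<'E'
from lib import *
i,st=snap('wrist','w2'); R=np.array(st['tcp_rot']);print(R.round(4).tolist(),st['qvel'])
print((R.T@(np.array([.4358,-.2498,.149])-st['position'])*1000).round(1))
h=cv2.cvtColor(i,cv2.COLOR_BGR2HSV); print(proj('wrist',[.4358,-.2498,.185],st))
E
```

```text
time_s: 1.73
position: [0.4335, -0.2538, 0.2185]
tcp_rot: [[0.956, -0.293, 0.001], [-0.293, -0.956, -0.001], [0.001, 0.001, -1.0]]
force: [0.4, -0.9, -0.6]
opening: 0.998
[[0.956, -0.2933, 0.0009], [-0.2933, -0.956, -0.0013], [0.0013, 0.001, -1.0]] [ 0.42673891 -1.71535554 -0.87603189  0.13640257 -0.31869859  0.10257062]
[ 0.9 -4.6 69.5]
[248.65152994 212.3607997 ]
```

View pics/w2.png

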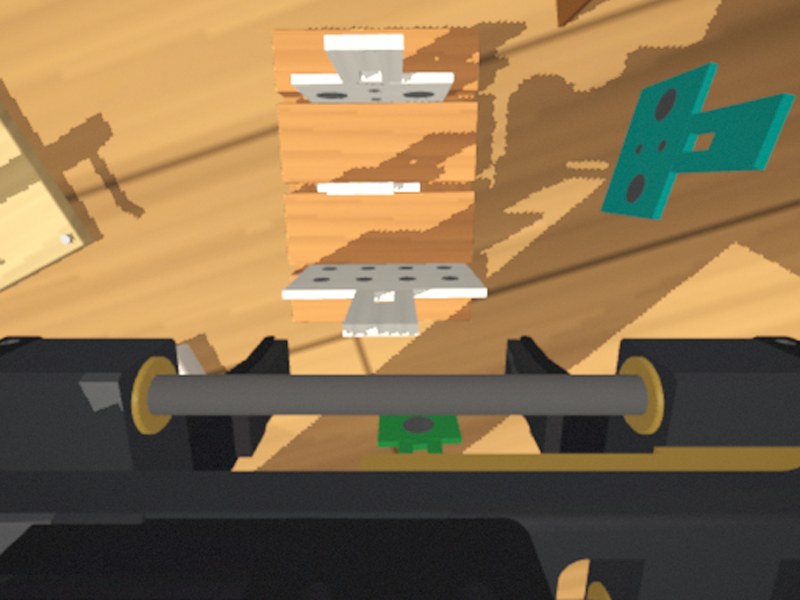

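```bash
python3 - <<'E'
from lib import *
i=cv2.imread('pics/raw_w2.png')
st=bot.read_state();R=np.array(st['tcp_rot']);print(st['time_s'],st['position'])
s=1.5625
for k,l,z in(('L tab',[(343,331),(418,331)],.185),('L sh',[(283,294),(486,293)],.115),('S sh',[(319,189),(420,187)],.068),('M tab',[(325,43),(404,42)],.16),('M sh',[(292,79),(453,79)],.09)):
    P=[onz('wrist',np.array(p)/s,z,st) for p in l];m=(P[0]+P[1])/2;d=P[0]-P[1]
    print(k,m.round(4),np.linalg.norm(d).round(4),'yaw',np.degrees(np.arctan2(-d[0],d[1])).round(1),'tool',(R.T@(m-st['position'])*1000).round(1))
E
```

```text
1.7833 [ 0.43386393 -0.25400259  0.21919336]
L tab [ 0.4375 -0.2464  0.185 ] 0.0359 yaw -17.1 tool [ 1.1 -8.4 34.2]
L sh [ 0.4383 -0.2466  0.115 ] 0.1289 yaw -16.8 tool [  1.8  -8.5 104.2]
S sh [ 0.5034 -0.2547  0.068 ] 0.071 yaw -15.9 tool [ 66.2 -20.  151.4]
M tab [ 0.5647 -0.2781  0.16  ] 0.0362 yaw -16.4 tool [132.  -15.5  59.6]
M sh [ 0.5645 -0.2779  0.09  ] 0.099 yaw -17.0 tool [131.5 -15.7 129.6]
```

```bash
python3 -m jog '[[[1.5,-8.5,0],[0,0,0],0],[[1.5,-8.5,40],[0,0,0],0],[[1.5,-8.5,70],[0,0,0],0],[[1.5,-8.5,70],[0,0,0],0],[[1.5,-8.5,70],[0,0,0],0.3],[[1.5,-8.5,70],[0,0,0],1],[[1.5,-8.5,70],[0,0,0],1],[[1.5,-8.5,70],[0,0,0],1],[[1.5,-8.5,70],[0,0,0],1],[[1.5,-8.5,70],[0,0,0],1],[[1.5,-8.5,70],[0,0,0],1]]'
```

```text
time_s: 2.7
position: [0.4375, -0.245, 0.1481]
tcp_rot: [[0.956, -0.292, 0.001], [-0.292, -0.956, -0.001], [0.001, 0.0, -1.0]]
force: [-0.4, -0.2, -0.1]
opening: 0.554
```

```bash
python3 -m jog '[[[0,0,0],[0,0,0],1],[[0,0,0],[0,0,0],1],[[0,0,0],[0,0,0],1],[[0,0,0],[0,0,0],1],[[0,0,0],[0,0,0],1],[[0,0,0],[0,0,0],1]]'; python3 -m jog '[[[0,0,-10],[0,0,0],1],[[0,0,-40],[0,0,0],1],[[0,0,-80],[0,0,0],1],[[0,0,-120],[0,0,0],1],[[0,0,-160],[0,0,0],1],[[0,0,-160],[0,0,0],1],[[0,0,-160],[0,0,0],1],[[0,0,-160],[0,0,0],1]]'
```

```text
time_s: 3.2
position: [0.4374, -0.245, 0.1475]
tcp_rot: [[0.956, -0.292, 0.0], [-0.292, -0.956, -0.0], [0.0, 0.0, -1.0]]
force: [0.4, -0.9, 0.1]
opening: 0.407
time_s: 3.87
position: [0.4364, -0.2439, 0.3065]
tcp_rot: [[0.956, -0.292, -0.002], [-0.292, -0.956, 0.002], [-0.002, -0.001, -1.0]]
force: [-1.0, -0.2, -2.0]
opening: 0.412
```

```bash
python3 - <<'E'
from lib import *
s=1.5625
P=[onz('top',np.array(p)/s,z) for p,z in(((296,320),.21),((295,292),.2),((291,279),.22),((233,311),.22))];print(np.round(P,3))
yaw=np.radians(8.7);t=P[0];x=np.array([np.cos(yaw),np.sin(yaw),0])
goal=np.r_[(t-x*.075)[:2],.285]
st=bot.read_state();R=np.array(st['tcp_rot']);print(goal,(R.T@(goal-st['position'])*1000).round(0),'yaw now',np.degrees(np.arctan2(R[1,0],R[0,0])))
E
```

```text
[[0.508 0.092 0.21 ]
 [0.56  0.096 0.2  ]
 [0.581 0.1   0.22 ]
 [0.524 0.203 0.22 ]]
[0.43381616 0.08031732 0.285     ] [ -97. -309.   22.] yaw now -16.99698658656872
```

```bash
python3 -m jog '[[[-10,-30,0],[0,0,-5],1],[[-20,-62,0],[0,0,-10],1],[[-30,-94,0],[0,0,-15],1],[[-40,-126,0],[0,0,-20],1],[[-50,-158,0],[0,0,-25],1],[[-60,-190,5],[0,0,-25.7],1],[[-70,-222,10],[0,0,-25.7],1],[[-80,-254,15],[0,0,-25.7],1],[[-90,-284,20],[0,0,-25.7],1],[[-97,-309,22],[0,0,-25.7],1],[[-97,-309,22],[0,0,-25.7],1],[[-97,-309,22],[0,0,-25.7],1]]'; python3 -m jog '[[[0,0,0],[0,0,0],1],[[0,0,0],[0,0,0],1],[[0,0,0],[0,0,0],1]]'; python3 - <<'E'
from lib import *
i,st=snap('wrist','w3');print(st['position'],st['qvel'])
cv2.imwrite('pics/w3c.png',cv2.resize(i[0:250,100:400],(800,667),interpolation=cv2.INTER_CUBIC)[:600])
E
```

```text
time_s: 4.87
position: [0.4329, 0.0801, 0.2832]
tcp_rot: [[0.988, 0.155, -0.006], [0.155, -0.988, 0.0], [-0.006, -0.001, -1.0]]
force: [-0.9, -0.4, -0.8]
opening: 0.406
time_s: 5.12
position: [0.4348, 0.0779, 0.2852]
tcp_rot: [[0.989, 0.149, -0.001], [0.149, -0.989, -0.0], [-0.001, 0.0, -1.0]]
force: [0.2, -0.0, -1.5]
opening: 0.405
[0.43482862 0.07794149 0.28515188] [-0.02343849 -0.29256669 -0.21036256  0.02048093  0.0348429   0.05169622]
```

View pics/w3c.png

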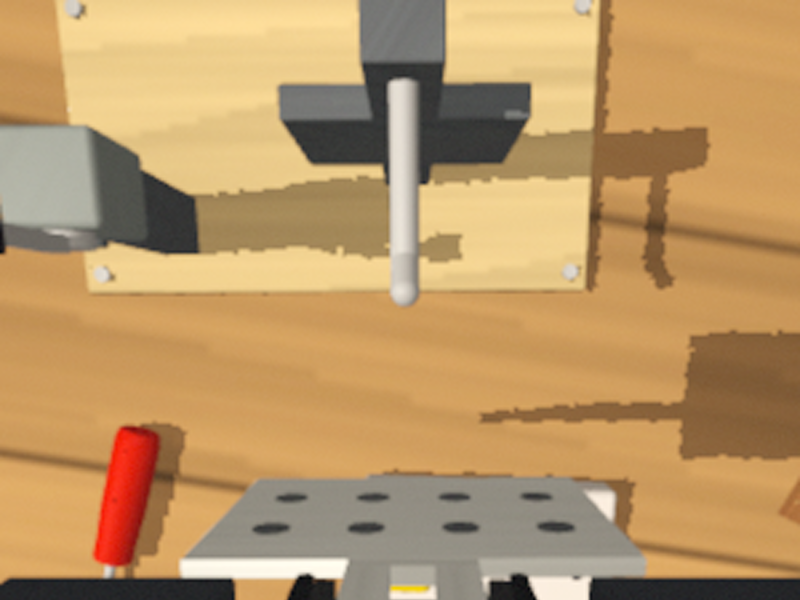

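```bash
cat >> lib.py <<'E'
def hook(i,st,r0,r1,c0=225,c1=275,thr=150):
    "fit bar centre pixels rows r0..r1 -> list of (u,v)"
    g=cv2.cvtColor(i,cv2.COLOR_BGR2HSV); out=[]
    for v in range(r0,r1):
        m=np.where((g[v,c0:c1,1]<60)&(g[v,c0:c1,2]>thr))[0]
        if len(m)>5: out.append((c0+m.min()/2+m.max()/2,v,m.max()-m.min()+1))
    return np.array(out)
E
python3 - <<'E'
from lib import *
i=cv2.imread('pics/raw_w3.png');st=bot.read_state();R=np.array(st['tcp_rot']);p0=np.array(st['position'])
T=lambda P:(R.T@(P-p0)*1000).round(2)
h=hook(i,st,33,112);print(h[::6].round(1).tolist())
b=h[(h[:,1]<85)]
P=np.array([onz('wrist',x[:2],.2,st) for x in b]);f=np.polyfit(P[:,0],P[:,1],1);print('hook yaw',np.degrees(np.arctan(f[0])),'tool yaw',np.degrees(np.arctan2(R[1,0],R[0,0])))
print('bar tool',T(P[0]),T(P[-1]))
k=2.6667
pt=onz('wrist',np.array([404,292])/k+[100,0],.21,st);print('tip',pt,T(pt))
for n,l,z in(('post top',[(362,63),(443,63)],.22),('shoulder',[(182,566),(645,566)],p0[2]-.0028-.03),('lower',[(262,480),(575,479)],p0[2]-.0028-.135)):
    Q=[onz('wrist',np.array(q)/k+[100,0],z,st) for q in l];print(n,T(Q[0]),T(Q[1]),T((Q[0]+Q[1])/2),((Q[0]+Q[1])/2).round(4))
E
```

```text
[[250.0, 33.0, 9.0], [250.0, 39.0, 9.0], [250.0, 45.0, 9.0], [250.0, 51.0, 9.0], [250.0, 57.0, 9.0], [250.5, 63.0, 10.0], [250.5, 69.0, 10.0], [250.5, 75.0, 10.0], [250.5, 81.0, 10.0], [250.5, 87.0, 10.0], [250.5, 93.0, 10.0], [250.0, 99.0, 9.0], [250.5, 105.0, 8.0], [250.5, 111.0, 8.0]]
hook yaw 9.25281728255782 tool yaw 8.587521094871146
bar tool [135.28  -3.69  85.27] [96.79 -3.41 85.29]
tip [0.50966515 0.0917836  0.21      ] [76.   -2.52 75.3 ]
post top [136.19 -13.84  65.27] [136.19   8.42  65.27] [136.19  -2.71  65.27] [0.5692 0.101  0.22  ]
shoulder [  1.53 -64.17  32.79] [ 1.59 64.9  32.8 ] [ 1.56  0.36 32.8 ] [0.4365 0.0778 0.2525]
lower [  2.45 -62.31 137.79] [  2.92  67.82 137.8 ] [  2.68   2.75 137.8 ] [0.4379 0.0756 0.1475]
```

```bash
python3 -m jog '[[[0,-3,25],[0,0,-0.6],1],[[0,-3,50],[0,0,-0.6],1],[[15,-3,65],[0,0,-0.6],1],[[35,-3,65.4],[0,0,-0.6],1],[[50,-3,65.4],[0,0,-0.6],1],[[55,-3,65.4],[0,0,-0.6],1],[[55,-3,65.4],[0,0,-0.6],1],[[55,-3,65.4],[0,0,-0.6],1],[[55,-3,65.4],[0,0,-0.6],1],[[55,-3,65.4],[0,0,-0.6],1]]'; python3 - <<'E'
from lib import *
i,st=snap('wrist','w4');print(st['position'],st['qvel'],np.round(st['tcp_rot'],4).tolist())
cv2.imwrite('pics/w4c.png',cv2.resize(i[95:245,155:355],(800,600),interpolation=cv2.INTER_CUBIC))
E
```

```text
time_s: 6.0
position: [0.4876, 0.0901, 0.2203]
tcp_rot: [[0.987, 0.161, -0.001], [0.161, -0.987, -0.0], [-0.001, -0.0, -1.0]]
force: [-0.1, -0.1, -1.9]
opening: 0.41
[0.48762836 0.09014408 0.22026525] [ 0.26365997 -0.11768676 -0.29687072  0.09155759 -0.30998584  0.04993179] [[0.9869, 0.1614, -0.0009], [0.1614, -0.9869, -0.0], [-0.0009, -0.0001, -1.0]]
```

View pics/w4c.png

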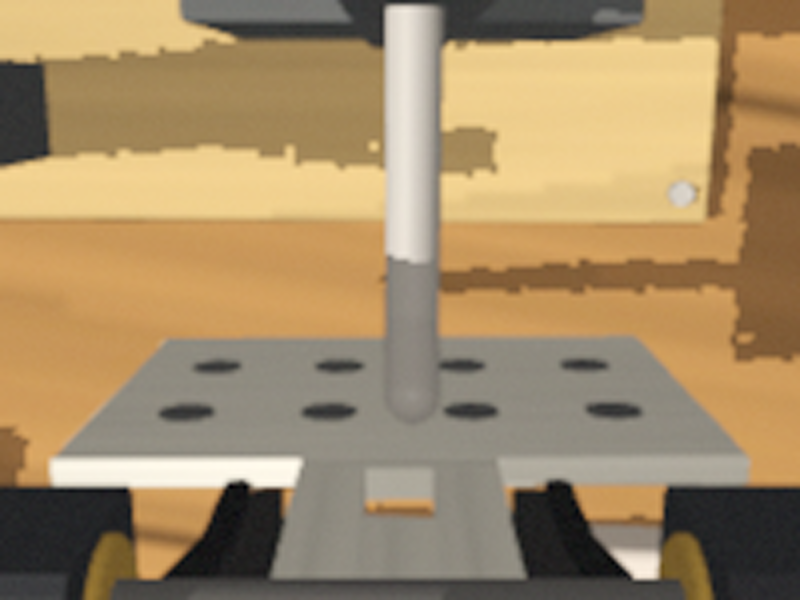

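```bash
python3 -m jog '[[[0,2.2,0],[0,0,0],1],[[0,2.2,0],[0,0,0],1],[[0,2.2,0],[0,0,0],1],[[5,2.2,0],[0,0,0],1],[[10,2.2,0],[0,0,0],1],[[15,2.2,0],[0,0,0],1],[[20,2.2,0],[0,0,0],1],[[25,2.2,0],[0,0,0],1],[[30,2.2,0],[0,0,0],1],[[35,2.2,0],[0,0,0],1],[[35,2.2,0],[0,0,0],1],[[35,2.2,0],[0,0,0],1]]'; python3 - <<'E'
from lib import *
i,st=snap('wrist','w5');print(st['position'],st['force'],st['moment'],np.round(st['tcp_rot'],4).tolist())
cv2.imwrite('pics/w5c.png',cv2.resize(i[95:245,155:355],(800,600),interpolation=cv2.INTER_CUBIC))
E
```

```text
time_s: 7.05
position: [0.5239, 0.0938, 0.22]
tcp_rot: [[0.987, 0.162, -0.0], [0.162, -0.987, -0.0], [-0.0, -0.0, -1.0]]
force: [-0.1, -0.4, -1.6]
opening: 0.409
[0.52387802 0.09379594 0.22000592] [-0.0536102  -0.42178691 -1.55879528] [ 0.02754645  0.02848727 -0.02252128] [[0.9868, 0.1617, -0.0003], [0.1617, -0.9868, -0.0], [-0.0003, -0.0, -1.0]]
```

View pics/w5c.png

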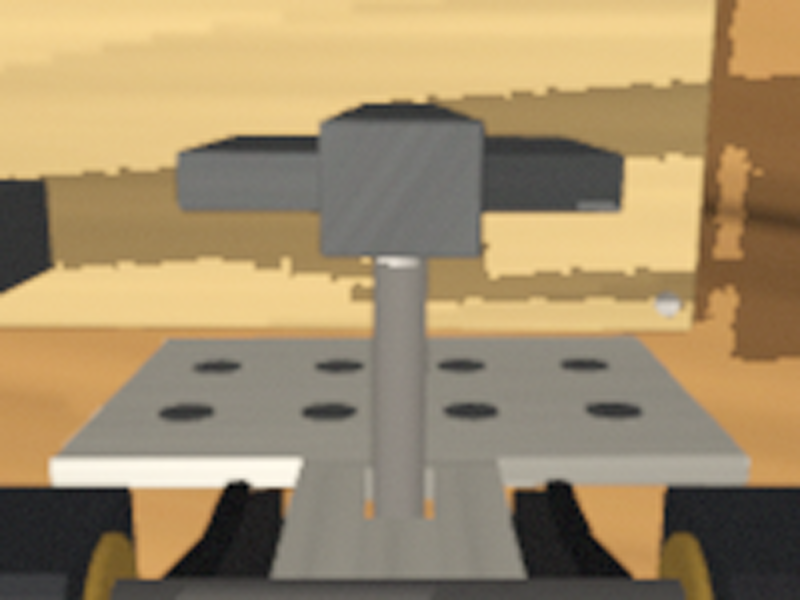

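```bash
python3 - <<'E'
from lib import *
st=bot.read_state();R=np.array(st['tcp_rot']);p0=np.array(st['position']);k=4
for q,z in(((320,255),.22),((483,255),.22),((51,462),p0[2]-.0328),((748,462),p0[2]-.0328),((51,484),p0[2]-.0328),((400,515),p0[2]-.0028)):
    P=onz('wrist',np.array(q)/k+[155,95],z,st);print(P.round(4),(R.T@(P-p0)*1000).round(1))
E
python3 -m jog '[[[5,0,0],[0,0,0],1],[[10,0,0],[0,0,0],1],[[15,0,0],[0,0,0],1],[[20,0,0],[0,0,0],1],[[25,0,0],[0,0,0],1],[[30,0,0],[0,0,0],1],[[35,0,0],[0,0,0],1],[[35,0,0],[0,0,0],1],[[35,0,0],[0,0,0],1],[[35,0,0],[0,0,0],1]]'
```

```text
[0.5673 0.1127 0.22  ] [ 46.3 -11.6  -0. ]
[0.5712 0.0891 0.22  ] [46.3 12.4 -0. ]
[0.5159 0.1579 0.1872] [  2.9 -64.4  32.8]
[0.5369 0.0303 0.1872] [ 3.  64.9 32.8]
[0.5116 0.1575 0.1872] [ -1.4 -64.8  32.8]
[0.5278 0.0943 0.2172] [4.4 0.2 2.8]
time_s: 7.93
position: [0.5579, 0.0995, 0.22]
tcp_rot: [[0.987, 0.162, -0.001], [0.162, -0.987, 0.0], [-0.001, -0.0, -1.0]]
force: [0.4, -0.1, -1.9]
opening: 0.413
```

```bash
python3 -m jog '[[[2,0,3],[0,0,0],1],[[4,0,6],[0,0,0],1],[[4,0,9],[0,0,0],1],[[4,0,11.7],[0,0,0],1],[[4,0,11.7],[0,0,0],1],[[5,0,11.7],[0,0,0],1],[[5.5,0,11.7],[0,0,0],1],[[6,0,11.7],[0,0,0],1],[[6,0,11.7],[0,0,0],1]]';python3 -m jog '[[[0.5,0,0],[0,0,0],1],[[1,0,0],[0,0,0],1],[[1,0,0],[0,0,0],1],[[1,0,0],[0,0,0],1]]'
```

```text
time_s: 8.68
position: [0.5644, 0.1004, 0.2086]
tcp_rot: [[0.987, 0.162, 0.0], [0.162, -0.987, 0.0], [0.0, 0.0, -1.0]]
force: [-0.6, -0.6, -1.7]
opening: 0.406
time_s: 9.02
position: [0.5648, 0.1005, 0.2084]
tcp_rot: [[0.987, 0.162, -0.001], [0.162, -0.987, -0.0], [-0.001, -0.0, -1.0]]
force: [-0.9, -0.4, -1.3]
opening: 0.408
```

```bash
python3 -m jog '[[[0.5,0,0],[0,0,0],1],[[1,0,0],[0,0,0],1],[[1,0,0],[0,0,0],1]]'; python3 -m jog '[[[0.5,0,0],[0,0,0],1],[[1,0,0],[0,0,0],1],[[1,0,0],[0,0,0],1]]'
```

```text
time_s: 9.27
position: [0.5649, 0.1006, 0.2082]
tcp_rot: [[0.987, 0.162, -0.003], [0.162, -0.987, -0.0], [-0.003, -0.0, -1.0]]
force: [-3.8, -1.5, 0.0]
opening: 0.411
time_s: 9.52
position: [0.5649, 0.1006, 0.2081]
tcp_rot: [[0.987, 0.162, -0.005], [0.162, -0.987, -0.001], [-0.005, -0.0, -1.0]]
force: [-5.9, -2.2, 1.8]
opening: 0.41
```

```bash
python3 -m jog '[[[-1.5,0,0],[0,0,0],1],[[-1.5,0,0.7],[0,0,0],1],[[-1.5,0,0.7],[0,0,0],1],[[-1.5,0,0.7],[0,0,0],0.4],[[-1.5,0,0.7],[0,0,0],0.3],[[-1.5,0,0.7],[0,0,0],0.3],[[-1.5,0,0.7],[0,0,0],0.3],[[-1.5,0,0.7],[0,0,0],0.3]]'; python3 -m jog '[[[0,0,-15],[0,0,0],0.3],[[0,0,-50],[0,0,0],0.3],[[0,0,-90],[0,0,0],0.2],[[0,0,-100],[0,0,0],0],[[0,0,-100],[0,0,0],0],[[0,0,-100],[0,0,0],0],[[0,0,-100],[0,0,0],0]]'; python3 - <<'E'
from lib import *
i,st=snap('wrist','w6');R=np.array(st['tcp_rot']);p=np.array(st['position'])
c,s_=np.cos(np.radians(-16.7)),np.sin(np.radians(-16.7))
g=np.array([.5645,-.2779,.25]);print(p,(R.T@(g-p)*1000).round(1))
E
```

```text
time_s: 10.18
position: [0.5666, 0.1007, 0.2081]
tcp_rot: [[0.987, 0.162, 0.002], [0.162, -0.987, 0.0], [0.002, 0.0, -1.0]]
force: [-0.6, -0.4, 0.0]
opening: 0.665
time_s: 10.77
position: [0.5645, 0.1006, 0.3061]
tcp_rot: [[0.987, 0.162, -0.003], [0.162, -0.987, 0.0], [-0.003, -0.001, -1.0]]
force: [-0.6, -0.3, -0.8]
opening: 0.962
[0.56452917 0.10064518 0.30608097] [-61.  373.6  56.1]
```

```bash
python3 -m jog '[[[-5,35,0],[0,0,5],0],[[-10,72,0],[0,0,10],0],[[-20,110,0],[0,0,15],0],[[-25,150,0],[0,0,20],0],[[-30,190,0],[0,0,25],0],[[-35,230,0],[0,0,25.7],0],[[-45,270,0],[0,0,25.7],0],[[-50,310,10],[0,0,25.7],0],[[-60,350,30],[0,0,25.7],0],[[-61,374,50],[0,0,25.7],0],[[-61,374,56],[0,0,25.7],0],[[-61,374,56],[0,0,25.7],0]]';python3 -m jog '[[[0,0,0],[0,0,0],0],[[0,0,0],[0,0,0],0],[[0,0,0],[0,0,0],0]]'; python3 - <<'E'
from lib import *
i,st=snap('wrist','w7');R=np.array(st['tcp_rot']);p=np.array(st['position']);print(st['qvel'].round(2) if hasattr(st['qvel'],'round') else st['qvel'])
h=cv2.cvtColor(i,cv2.COLOR_BGR2HSV);m=((h[...,1]<60)&(h[...,2]>110)).astype(np.uint8);m[225:]=0
n,l,s,c=cv2.connectedComponentsWithStats(m)
for k in range(1,n):
    if s[k,4]>60: print(s[k])
print(proj('wrist',[.5645,-.2779,.16],st),proj('wrist',[.5645,-.2779,.09],st))
cv2.imwrite('pics/w7c.png',cv2.resize(i[75:225,155:355],(800,600),interpolation=cv2.INTER_CUBIC))
E
```

```text
time_s: 11.82
position: [0.5634, -0.2785, 0.2468]
tcp_rot: [[0.958, -0.285, -0.008], [-0.285, -0.958, 0.006], [-0.009, -0.004, -1.0]]
force: [-0.0, -0.0, -0.0]
opening: 0.999
time_s: 12.07
position: [0.5665, -0.277, 0.2526]
tcp_rot: [[0.96, -0.28, 0.001], [-0.28, -0.96, -0.0], [0.001, 0.0, -1.0]]
force: [-0.2, -0.0, -0.4]
opening: 1.003
[ 0.15 -0.45 -0.28 -0.15 -0.14 -0.05]
[  23    0   50   61 2187]
[276   0  71  35 144]
[  75   16   83   75 4006]
[ 214  168   83   30 1569]
[224 212  54  13 577]
[256.12335856 194.44004515] [255.74024364 178.71286668]
```

View pics/w7c.png

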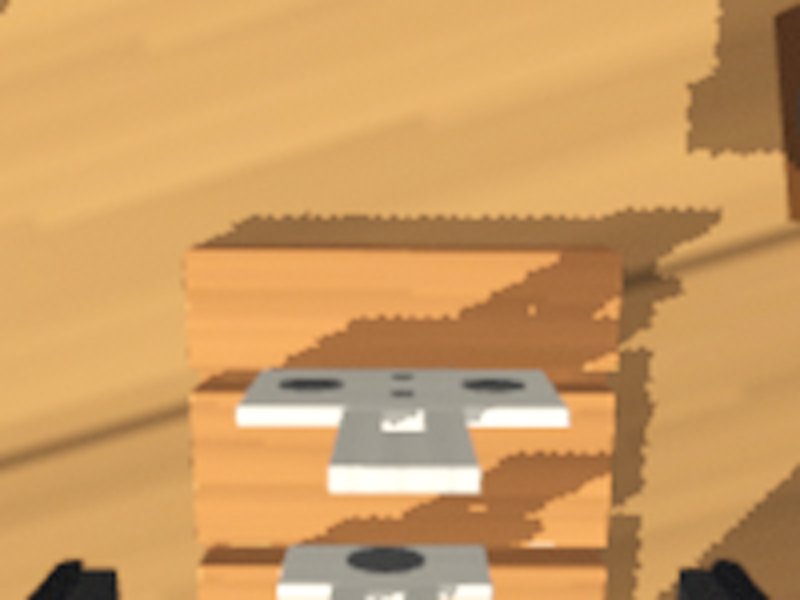

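```bash
python3 - <<'E'
from lib import *
st=bot.read_state();R=np.array(st['tcp_rot']);p0=np.array(st['position']);k=4
for q,z in(((404,479),.16),((236,416),.09),((569,415),.09)):
    P=onz('wrist',np.array(q)/k+[155,75],z,st);print(P.round(4),(R.T@(P-p0)*1000).round(1))
E
```

```text
[ 0.5643 -0.2778  0.16  ] [-2.1  1.3 92.9]
[ 0.5783 -0.2298  0.09  ] [ -2.2 -48.7 162.8]
[ 0.5506 -0.3258  0.09  ] [ -1.9  51.2 162.9]
```

```bash
python3 -m jog '[[[-1.7,1,40],[0,0,0],0.2],[[-1.7,1,80],[0,0,0],0.3],[[-1.7,1,115],[0,0,0],0.3],[[-1.7,1,129.8],[0,0,0],0.3],[[-1.7,1,129.8],[0,0,0],0.3],[[-1.7,1,129.8],[0,0,0],0.3],[[-1.7,1,129.8],[0,0,0],1],[[-1.7,1,129.8],[0,0,0],1],[[-1.7,1,129.8],[0,0,0],1],[[-1.7,1,129.8],[0,0,0],1],[[-1.7,1,129.8],[0,0,0],1],[[-1.7,1,129.8],[0,0,0],1]]'; python3 -m jog '[[[0,0,0],[0,0,0],1],[[0,0,0],[0,0,0],1],[[0,0,0],[0,0,0],1]]';  python3 -m jog '[[[0,0,-10],[0,0,0],1],[[0,0,-50],[0,0,0],1],[[0,0,-90],[0,0,0],1],[[0,0,-130],[0,0,0],1],[[0,0,-165],[0,0,0],1],[[0,0,-180],[0,0,0],1],[[0,0,-180],[0,0,0],1],[[0,0,-180],[0,0,0],1],[[0,0,-180],[0,0,0],1]]'; python3 - <<'E'
from lib import *
st=bot.read_state();R=np.array(st['tcp_rot']);p=np.array(st['position'])
# target: same as w5-start pose (0.4876,0.0901+..) : aligned line TCP at 0.5239,0.0938 dir yaw 9.3, 60 back
d=np.array([.9868,.1617,0]);g=np.array([.5239,.0938,0])-d*.095;g[2]=.305
print(st['position'],(R.T@(g-p)*1000).round(1),np.degrees(np.arctan2(R[1,0],R[0,0])))
E
```

```text
time_s: 13.12
position: [0.5645, -0.279, 0.1229]
tcp_rot: [[0.959, -0.282, 0.002], [-0.282, -0.959, -0.001], [0.002, 0.0, -1.0]]
force: [-0.3, -0.2, 4.8]
opening: 0.408
time_s: 13.37
position: [0.5646, -0.279, 0.1229]
tcp_rot: [[0.959, -0.282, 0.002], [-0.282, -0.959, -0.001], [0.002, 0.0, -1.0]]
force: [-0.7, 1.1, 5.8]
opening: 0.407
time_s: 14.12
position: [0.5626, -0.2779, 0.2997]
tcp_rot: [[0.959, -0.282, -0.004], [-0.282, -0.959, 0.003], [-0.005, -0.002, -1.0]]
force: [0.5, 0.1, -1.7]
opening: 0.41
[ 0.56259906 -0.27794278  0.29969015] [-227.7 -304.5   -3.8] -16.405978515267847
```

```bash
python3 -m jog '[[[-24,-30,-2],[0,0,-5],1],[[-48,-60,-4],[0,0,-10],1],[[-72,-90,-4],[0,0,-15],1],[[-98,-122,-4],[0,0,-20],1],[[-124,-154,-4],[0,0,-25],1],[[-148,-186,-4],[0,0,-25.7],1],[[-172,-218,-4],[0,0,-25.7],1],[[-196,-250,-4],[0,0,-25.7],1],[[-216,-280,-4],[0,0,-25.7],1],[[-228,-304,-4],[0,0,-25.7],1],[[-228,-304,-4],[0,0,-25.7],1],[[-228,-304,-4],[0,0,-25.7],1]]'; python3 -m jog '[[[0,0,0],[0,0,0],1],[[0,0,0],[0,0,0],1],[[0,0,0],[0,0,0],1]]'; python3 - <<'E'
from lib import *
st=bot.read_state();R=np.array(st['tcp_rot']);p=np.array(st['position'])
d=np.array([.9868,.1617,0])
for b in(.095,.035): g=np.array([.5239,.0938,0])-d*b;g[2]=.2203;print(b,(R.T@(g-p)*1000).round(1))
print(p,R.round(4).tolist(),np.degrees(np.arctan2(R[1,0],R[0,0])))
E
```

```text
time_s: 15.12
position: [0.4293, 0.0783, 0.3041]
tcp_rot: [[0.986, 0.165, -0.005], [0.165, -0.986, -0.0], [-0.004, -0.001, -1.0]]
force: [0.5, -0.4, -1.6]
opening: 0.407
time_s: 15.37
position: [0.4314, 0.0761, 0.3054]
tcp_rot: [[0.987, 0.16, -0.001], [0.16, -0.987, -0.0], [-0.001, 0.0, -1.0]]
force: [0.2, 0.1, -1.2]
opening: 0.407
0.095 [-0.7 -2.5 85.1]
0.035 [59.3 -2.6 85. ]
[0.43136555 0.07609491 0.30538933] [[0.9872, 0.1597, -0.0011], [0.1597, -0.9872, -0.0002], [-0.0011, 0.0, -1.0]] 9.18686788842359
```

```bash
python3 -m jog '[[[0,-2.6,35],[0,0,0],1],[[0,-2.6,70],[0,0,0],1],[[10,-2.6,85],[0,0,0],1],[[35,-2.6,85],[0,0,0],1],[[55,-2.6,85],[0,0,0],1],[[59,-2.6,85],[0,0,0],1],[[59,-2.6,85],[0,0,0],1],[[59,-2.6,85],[0,0,0],1],[[59,-2.6,85],[0,0,0],1]]'; python3 - <<'E'
from lib import *
i,st=snap('wrist','w8');print(st['position'],np.round(st['tcp_rot'],4).tolist())
cv2.imwrite('pics/w8c.png',cv2.resize(i[95:245,155:355],(800,600),interpolation=cv2.INTER_CUBIC))
E
```

```text
time_s: 16.12
position: [0.4875, 0.0889, 0.2207]
tcp_rot: [[0.987, 0.161, -0.002], [0.161, -0.987, -0.0], [-0.002, -0.0, -1.0]]
force: [-0.5, -0.0, -0.3]
opening: 0.409
[0.48747153 0.08887247 0.22074633] [[0.987, 0.1609, -0.002], [0.1609, -0.987, -0.0], [-0.002, -0.0003, -1.0]]
```

View pics/w8c.png

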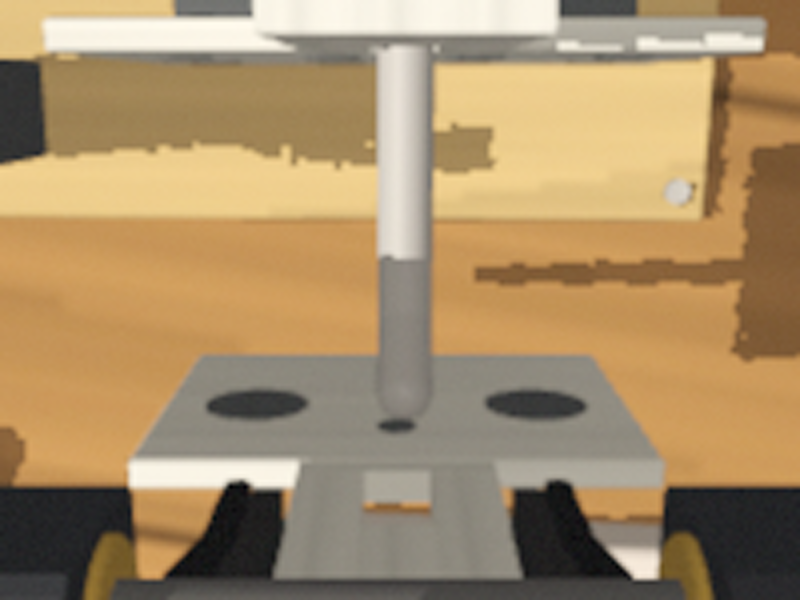

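```bash
python3 -m jog '[[[0,1.2,0],[0,0,0],1],[[0,1.2,0],[0,0,0],1],[[6,1.2,0],[0,0,0],1],[[12,1.2,0],[0,0,0],1],[[18,1.2,0],[0,0,0],1],[[24,1.2,0],[0,0,0],1],[[30,1.2,0],[0,0,0],1],[[36,1.2,0],[0,0,0],1],[[36,1.2,0],[0,0,0],1],[[36,1.2,0],[0,0,0],1]]'; python3 -m jog '[[[5,0,0],[0,0,0],1],[[10,0,0],[0,0,0],1],[[15,0,0],[0,0,0],1],[[20,0,0],[0,0,0],1],[[22,0,0],[0,0,0],1],[[22,0,0],[0,0,0],1],[[22,0,3],[0,0,0],1],[[22,0,6],[0,0,0],1],[[22,0,9],[0,0,0],1],[[22,0,11.8],[0,0,0],1],[[22,0,11.8],[0,0,0],1],[[22,0,11.8],[0,0,0],1]]'
```

```text
time_s: 17.0
position: [0.5249, 0.094, 0.2208]
tcp_rot: [[0.987, 0.162, -0.0], [0.162, -0.987, 0.0], [-0.0, -0.0, -1.0]]
force: [-0.7, 0.3, -1.1]
opening: 0.409
time_s: 18.0
position: [0.546, 0.0975, 0.2088]
tcp_rot: [[0.987, 0.162, -0.001], [0.162, -0.987, -0.0], [-0.001, -0.0, -1.0]]
force: [0.5, 0.3, -1.5]
opening: 0.411
```

```bash
python3 -m jog '[[[0,0,0.7],[0,0,0],1],[[0,0,1.3],[0,0,0],1],[[0,0,1.3],[0,0,0],1],[[0,0,1.3],[0,0,0],0.4],[[0,0,1.3],[0,0,0],0.3],[[0,0,1.3],[0,0,0],0.3],[[0,0,1.3],[0,0,0],0.3],[[0,0,1.3],[0,0,0],0.3]]'; python3 -m jog '[[[0,0,-15],[0,0,0],0.3],[[0,0,-50],[0,0,0],0.4],[[0,0,-60],[0,0,0],0.77],[[-15,0,-60],[0,0,0],0.77],[[-30,0,-60],[0,0,0],0.77],[[-30,0,-60],[0,0,0],0.77],[[-30,0,-60],[0,0,0],0.77],[[-30,0,-60],[0,0,0],0.77]]'; python3 - <<'E'
from lib import *
i,st=snap('wrist','w9');print(st['position'],st['opening'])
cv2.imwrite('pics/w9c.png',cv2.resize(i[95:245,155:355],(800,600),interpolation=cv2.INTER_CUBIC))
E
```

```text
time_s: 18.67
position: [0.5464, 0.0975, 0.208]
tcp_rot: [[0.987, 0.162, 0.0], [0.162, -0.987, -0.0], [0.0, 0.0, -1.0]]
force: [0.2, 0.2, 0.4]
opening: 0.666
time_s: 19.33
position: [0.5176, 0.0927, 0.268]
tcp_rot: [[0.987, 0.161, 0.001], [0.161, -0.987, 0.0], [0.001, 0.0, -1.0]]
force: [-0.1, -0.3, 0.3]
opening: 0.272
[0.51761515 0.09269418 0.26796178] 0.27168955864133915
```

View pics/w9c.png

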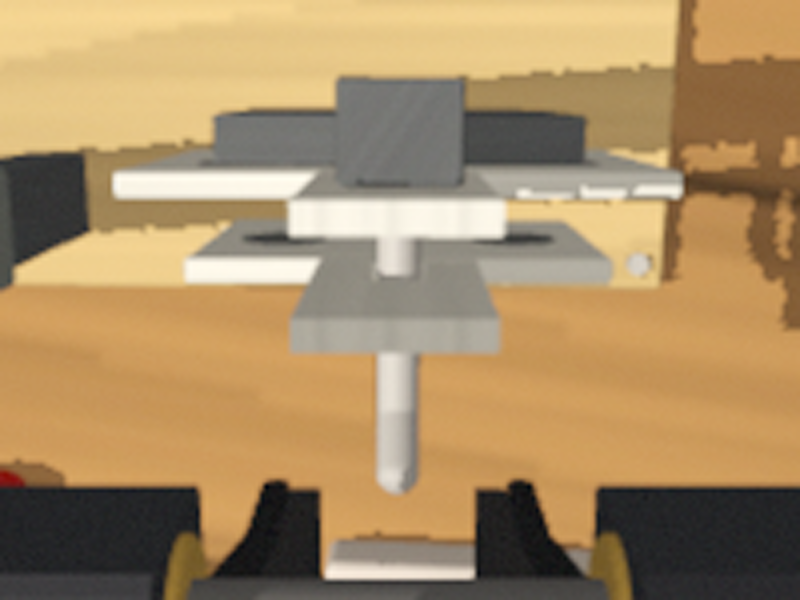

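```bash
python3 -m jog '[[[0,0,30],[0,0,0],0.77],[[0,0,60],[0,0,0],0.77],[[0,0,75],[0,0,0],0.77],[[0,0,75],[0,0,0],0.77],[[8,0,75],[0,0,0],0.77],[[12,0,75],[0,0,0],0.77],[[15,0,75],[0,0,0],0.77],[[18,0,75],[0,0,0],0.77],[[21,0,75],[0,0,0],0.77],[[23,0,75],[0,0,0],0.77],[[25,0,75],[0,0,0],0.77],[[26,0,75],[0,0,0],0.77]]'; python3 -m jog '[[[1,0,0],[0,0,0],0.77],[[2,0,0],[0,0,0],0.77],[[2,0,0],[0,0,0],0.77]]'; python3 -m jog '[[[0.5,0,0],[0,0,0],0.77],[[1,0,0],[0,0,0],0.77],[[1,0,0],[0,0,0],0.77]]'
```

```text
time_s: 20.38
position: [0.5426, 0.0969, 0.1931]
tcp_rot: [[0.987, 0.162, 0.0], [0.162, -0.987, -0.0], [0.0, 0.0, -1.0]]
force: [-1.2, 0.2, 0.8]
opening: 0.231
time_s: 20.63
position: [0.5445, 0.0972, 0.1928]
tcp_rot: [[0.987, 0.162, 0.0], [0.162, -0.987, 0.0], [0.0, -0.0, -1.0]]
force: [0.0, 0.2, 0.1]
opening: 0.23
time_s: 20.88
position: [0.5453, 0.0974, 0.1928]
tcp_rot: [[0.987, 0.162, -0.0], [0.162, -0.987, 0.0], [-0.0, -0.0, -1.0]]
force: [-2.1, -0.1, 1.3]
opening: 0.234
```

```bash
python3 -m jog '[[[0.5,0,0],[0,0,0],0.77],[[1,0,0],[0,0,0],0.77],[[1,0,0],[0,0,0],0.77]]'; python3 -m jog '[[[0.5,0,0],[0,0,0],0.77],[[1,0,0],[0,0,0],0.77],[[1,0,0],[0,0,0],0.77]]'
```

```text
time_s: 21.13
position: [0.5459, 0.0975, 0.1928]
tcp_rot: [[0.987, 0.162, -0.001], [0.162, -0.987, -0.0], [-0.001, -0.0, -1.0]]
force: [-1.4, -0.0, 0.8]
opening: 0.234
time_s: 21.38
position: [0.546, 0.0975, 0.1928]
tcp_rot: [[0.987, 0.162, -0.003], [0.162, -0.987, -0.0], [-0.003, -0.0, -1.0]]
force: [-5.7, -1.3, 3.2]
opening: 0.227
```

```bash
python3 -m jog '[[[-10,0,0],[0,0,0],0.77],[[-22,0,0],[0,0,0],0.77],[[-22,0,-10],[0,0,0],0.77],[[-22,0,-50],[0,0,0],0.5],[[-22,0,-90],[0,0,0],0],[[-22,0,-110],[0,0,0],0],[[-22,0,-110],[0,0,0],0],[[-22,0,-110],[0,0,0],0]]'; python3 - <<'E'
from lib import *
st=bot.read_state();R=np.array(st['tcp_rot']);p=np.array(st['position']);print(p,(R.T@(np.array([.5034,-.2547,.235])-p)*1000).round(1),np.degrees(np.arctan2(R[1,0],R[0,0])))
E
```

```text
time_s: 22.05
position: [0.5271, 0.0942, 0.3051]
tcp_rot: [[0.987, 0.162, 0.006], [0.162, -0.987, 0.0], [0.006, 0.001, -1.0]]
force: [-0.3, 0.3, -1.9]
opening: 0.523
[0.52714884 0.09420416 0.30506018] [-80.3 340.4  69.9] 9.303671178004725
```

```bash
python3 -m jog '[[[-8,34,0],[0,0,5],0],[[-16,70,0],[0,0,10],0],[[-24,108,0],[0,0,15],0],[[-33,146,0],[0,0,20],0],[[-42,184,0],[0,0,25],0],[[-51,222,0],[0,0,25.8],0],[[-60,260,10],[0,0,25.8],0],[[-70,298,30],[0,0,25.8],0],[[-78,330,55],[0,0,25.8],0],[[-80,340,70],[0,0,25.8],0],[[-80,340,70],[0,0,25.8],0],[[-80,340,70],[0,0,25.8],0]]'; python3 -m jog '[[[0,0,0],[0,0,0],0],[[0,0,0],[0,0,0],0],[[0,0,0],[0,0,0],0]]'; python3 - <<'E'
from lib import *
i,st=snap('wrist','w10');R=np.array(st['tcp_rot']);p0=np.array(st['position']);print(p0,R.round(4).tolist())
h=cv2.cvtColor(i,cv2.COLOR_BGR2HSV);m=((h[...,1]<60)&(h[...,2]>110)).astype(np.uint8);m[225:]=0
n,l,s,c=cv2.connectedComponentsWithStats(m)
for k in range(1,n):
    if s[k,4]>100 and 180<c[k][0]<330: 
        print(s[k])
        for v in range(s[k,1],s[k,1]+s[k,3]): x=np.where(l[v]==k)[0];print(v,x.min(),x.max(),len(x), int(h[v,x.min()+3:x.max()-3,2].mean()),end=' | ')
print(proj('wrist',[.5034,-.2547,.138],st),proj('wrist',[.5034,-.2547,.068],st))
E
```

```text
time_s: 23.05
position: [0.5003, -0.2538, 0.2307]
tcp_rot: [[0.958, -0.286, -0.004], [-0.286, -0.958, 0.004], [-0.005, -0.003, -1.0]]
force: [0.8, -0.2, 0.0]
opening: 0.998
time_s: 23.3
position: [0.5023, -0.2532, 0.2341]
tcp_rot: [[0.959, -0.282, 0.002], [-0.282, -0.959, -0.001], [0.002, 0.001, -1.0]]
force: [0.7, -0.4, -0.3]
opening: 1.003
[ 0.50234747 -0.25321691  0.23408002] [[0.9594, -0.2821, 0.0018], [-0.2821, -0.9594, -0.0011], [0.002, 0.0005, -1.0]]
[ 225  168   60   26 1080]
168 228 280 44 141 | 169 228 281 34 122 | 170 227 281 35 123 | 171 227 282 47 143 | 172 226 283 58 159 | 173 225 283 59 181 | 174 225 284 60 199 | 175 225 284 60 203 | 176 225 284 60 209 | 177 225 283 59 215 | 178 238 271 34 194 | 179 239 270 32 177 | 180 239 270 32 159 | 181 239 270 32 159 | 182 238 271 34 159 | 183 238 271 34 160 | 184 238 271 34 160 | 185 238 271 34 160 | 186 237 272 36 160 | 187 237 272 36 214 | 188 236 273 38 254 | 189 236 273 38 255 | 190 236 273 38 255 | 191 236 273 38 255 | 192 236 273 38 255 | 193 237 272 36 255 | [255.77529445 190.50169124] [255.44413542 175.73862819]
```

```bash
python3 -m jog '[[[1.5,0,40],[0,0,0],0.2],[[1.5,0,80],[0,0,0],0.3],[[1.5,0,115],[0,0,0],0.3],[[1.5,0,133.3],[0,0,0],0.3],[[1.5,0,133.3],[0,0,0],0.3],[[1.5,0,133.3],[0,0,0],0.3],[[1.5,0,133.3],[0,0,0],1],[[1.5,0,133.3],[0,0,0],1],[[1.5,0,133.3],[0,0,0],1],[[1.5,0,133.3],[0,0,0],1],[[1.5,0,133.3],[0,0,0],1],[[1.5,0,133.3],[0,0,0],1]]'; python3 -m jog '[[[0,0,0],[0,0,0],1],[[0,0,0],[0,0,0],1],[[0,0,0],[0,0,0],1]]';  python3 -m jog '[[[0,0,-10],[0,0,0],1],[[0,0,-50],[0,0,0],1],[[0,0,-90],[0,0,0],1],[[0,0,-130],[0,0,0],1],[[0,0,-170],[0,0,0],1],[[0,0,-200],[0,0,0],1],[[0,0,-200],[0,0,0],1],[[0,0,-200],[0,0,0],1],[[0,0,-200],[0,0,0],1]]'; python3 - <<'E'
from lib import *
st=bot.read_state();R=np.array(st['tcp_rot']);p=np.array(st['position'])
d=np.array([.9868,.1617,0]);g=np.array([.5245,.0939,0])-d*.095;g[2]=.305
print(st['position'],(R.T@(g-p)*1000).round(1),np.degrees(np.arctan2(R[1,0],R[0,0])))
E
```

```text
time_s: 24.35
position: [0.5035, -0.2551, 0.1005]
tcp_rot: [[0.959, -0.284, 0.002], [-0.284, -0.959, -0.001], [0.002, 0.001, -1.0]]
force: [-0.9, 0.7, 4.1]
opening: 0.408
time_s: 24.6
position: [0.5036, -0.2551, 0.1005]
tcp_rot: [[0.959, -0.284, 0.002], [-0.284, -0.959, -0.001], [0.002, 0.0, -1.0]]
force: [0.4, 1.1, 6.4]
opening: 0.408
time_s: 25.35
position: [0.502, -0.2541, 0.2987]
tcp_rot: [[0.959, -0.284, -0.002], [-0.284, -0.959, 0.001], [-0.002, -0.001, -1.0]]
force: [0.0, -0.3, -1.6]
opening: 0.406
[ 0.50200626 -0.25408856  0.29871707] [-162.8 -298.7   -5.7] -16.501265277468992
```

```bash
python3 -m jog '[[[-18,-30,-2],[0,0,-5],1],[[-36,-60,-4],[0,0,-10],1],[[-54,-92,-6],[0,0,-15],1],[[-72,-124,-6],[0,0,-20],1],[[-90,-156,-6],[0,0,-25],1],[[-108,-188,-6],[0,0,-25.8],1],[[-126,-220,-6],[0,0,-25.8],1],[[-144,-252,-6],[0,0,-25.8],1],[[-157,-282,-6],[0,0,-25.8],1],[[-163,-299,-6],[0,0,-25.8],1],[[-163,-299,-6],[0,0,-25.8],1],[[-163,-299,-6],[0,0,-25.8],1]]'; python3 -m jog '[[[0,0,0],[0,0,0],1],[[0,0,0],[0,0,0],1],[[0,0,0],[0,0,0],1]]'; python3 - <<'E'
from lib import *
st=bot.read_state();R=np.array(st['tcp_rot']);p=np.array(st['position'])
d=np.array([.9868,.1617,0])
g=np.array([.5249,.0940,0])-d*.0375;g[2]=.2205;print((R.T@(g-p)*1000).round(1))
print(p,R.round(4).tolist(),np.degrees(np.arctan2(R[1,0],R[0,0])))
E
```

```text
time_s: 26.35
position: [0.4302, 0.0789, 0.3038]
tcp_rot: [[0.986, 0.164, -0.004], [0.164, -0.986, -0.0], [-0.004, -0.0, -1.0]]
force: [-0.7, -0.5, -1.5]
opening: 0.408
time_s: 26.6
position: [0.4317, 0.0772, 0.3051]
tcp_rot: [[0.987, 0.16, -0.001], [0.16, -0.987, -0.0], [-0.001, -0.0, -1.0]]
force: [-0.6, 0.4, -0.8]
opening: 0.407
[57.2 -1.7 84.5]
[0.43173981 0.07715002 0.30508359] [[0.9872, 0.1597, -0.0011], [0.1597, -0.9872, -0.0002], [-0.0011, -0.0, -1.0]] 9.189032687274297
```

```bash
python3 -m jog '[[[0,-1.7,35],[0,0,0],1],[[0,-1.7,70],[0,0,0],1],[[10,-1.7,84.5],[0,0,0],1],[[35,-1.7,84.5],[0,0,0],1],[[53,-1.7,84.5],[0,0,0],1],[[57,-1.7,84.5],[0,0,0],1],[[57,-1.7,84.5],[0,0,0],1],[[57,-1.7,84.5],[0,0,0],1],[[57,-1.7,84.5],[0,0,0],1]]'; python3 - <<'E'
from lib import *
i,st=snap('wrist','w11');print(st['position'],np.round(st['tcp_rot'],4).tolist())
cv2.imwrite('pics/w11c.png',cv2.resize(i[95:245,155:355],(800,600),interpolation=cv2.INTER_CUBIC))
E
```

```text
time_s: 27.35
position: [0.4862, 0.0887, 0.221]
tcp_rot: [[0.987, 0.161, -0.002], [0.161, -0.987, -0.0], [-0.002, -0.0, -1.0]]
force: [-0.9, 0.8, -1.5]
opening: 0.406
[0.48617799 0.08874917 0.22097397] [[0.9869, 0.161, -0.0018], [0.161, -0.9869, -0.0], [-0.0018, -0.0003, -1.0]]
```

View pics/w11c.png

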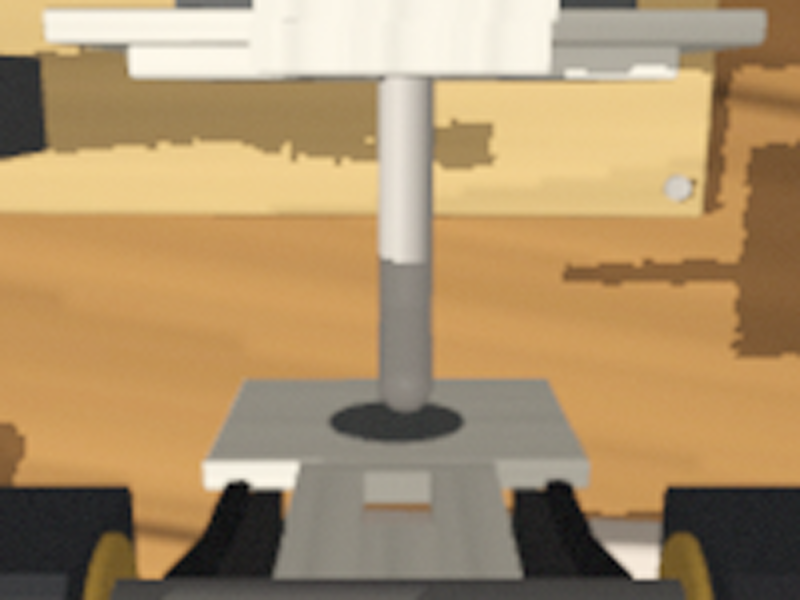

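```bash
python3 -m jog '[[[0,1.4,1],[0,0,0],1],[[0,1.4,1],[0,0,0],1],[[6,1.4,1],[0,0,0],1],[[12,1.4,1],[0,0,0],1],[[18,1.4,1],[0,0,0],1],[[24,1.4,1],[0,0,0],1],[[30,1.4,1],[0,0,0],1],[[36,1.4,1],[0,0,0],1],[[36,1.4,1],[0,0,0],1],[[36,1.4,1],[0,0,0],1]]'; python3 -m jog '[[[5,0,0],[0,0,0],1],[[10,0,0],[0,0,0],1],[[15,0,0],[0,0,0],1],[[17,0,0],[0,0,0],1],[[17,0,0],[0,0,0],1],[[17,0,3],[0,0,0],1],[[17,0,6],[0,0,0],1],[[17,0,9],[0,0,0],1],[[17,0,11.5],[0,0,0],1],[[17,0,11.5],[0,0,0],1],[[17,0,11.5],[0,0,0],1]]'
```

```text
time_s: 28.23
position: [0.5237, 0.0936, 0.2198]
tcp_rot: [[0.987, 0.162, -0.0], [0.162, -0.987, -0.0], [-0.0, -0.0, -1.0]]
force: [0.0, -0.2, -0.5]
opening: 0.409
time_s: 29.15
position: [0.5399, 0.0963, 0.2083]
tcp_rot: [[0.987, 0.162, -0.001], [0.162, -0.987, 0.0], [-0.001, -0.0, -1.0]]
force: [-1.0, 0.1, -1.1]
opening: 0.406
```

Seat, release, raise, close to straddle.

```bash
python3 -m jog '[[[0,0,0.7],[0,0,0],1],[[0,0,1.1],[0,0,0],1],[[0,0,1.1],[0,0,0],1],[[0,0,1.1],[0,0,0],0.4],[[0,0,1.1],[0,0,0],0.3],[[0,0,1.1],[0,0,0],0.3],[[0,0,1.1],[0,0,0],0.3],[[0,0,1.1],[0,0,0],0.3]]'; python3 -m jog '[[[0,0,-15],[0,0,0],0.3],[[0,0,-50],[0,0,0],0.4],[[0,0,-60],[0,0,0],0.77],[[-15,0,-60],[0,0,0],0.77],[[-27,0,-60],[0,0,0],0.77],[[-27,0,-60],[0,0,0],0.77],[[-27,0,-60],[0,0,0],0.77],[[-27,0,-60],[0,0,0],0.77],[[-27,0,-60],[0,0,0],0.77]]'; python3 - <<'E'
from lib import *
i,st=snap('wrist','w12');print(st['position'],st['opening'])
h=cv2.cvtColor(i,cv2.COLOR_BGR2HSV);m=((h[...,1]<60)&(h[...,2]>130)).astype(np.uint8);m[220:]=0
n,l,s,c=cv2.connectedComponentsWithStats(m)
for k in range(1,n):
    if s[k,4]>100 and 180<c[k][0]<330: print(s[k],c[k].round(1))
k=l[200,254];print([(v,np.where(m[v,190:320])[0].min()+190,np.where(m[v,190:320])[0].max()+190) for v in range(130,220,4) if m[v,190:320].any()])
E
```

```text
time_s: 29.82
position: [0.5403, 0.0963, 0.2076]
tcp_rot: [[0.987, 0.162, 0.0], [0.162, -0.987, 0.0], [0.0, 0.0, -1.0]]
force: [-0.3, -0.3, 0.2]
opening: 0.666
time_s: 30.57
position: [0.5144, 0.0919, 0.2673]
tcp_rot: [[0.987, 0.162, 0.001], [0.162, -0.987, 0.0], [0.001, 0.0, -1.0]]
force: [0.2, -1.4, 0.5]
opening: 0.251
[0.51435294 0.09190899 0.26729122] 0.2511158758286863
[ 182  129  144   86 4213] [253.1 157.3]
[(130, np.int64(199), np.int64(307)), (134, np.int64(190), np.int64(319)), (138, np.int64(190), np.int64(319)), (142, np.int64(199), np.int64(308)), (146, np.int64(199), np.int64(307)), (150, np.int64(225), np.int64(279)), (154, np.int64(225), np.int64(279)), (158, np.int64(221), np.int64(317)), (162, np.int64(217), np.int64(291)), (166, np.int64(216), np.int64(292)), (170, np.int64(232), np.int64(275)), (174, np.int64(230), np.int64(277)), (178, np.int64(228), np.int64(279)), (182, np.int64(228), np.int64(279)), (186, np.int64(229), np.int64(278)), (190, np.int64(249), np.int64(258)), (194, np.int64(249), np.int64(258)), (198, np.int64(249), np.int64(257)), (202, np.int64(249), np.int64(257)), (206, np.int64(249), np.int64(257)), (210, np.int64(249), np.int64(257)), (214, np.int64(253), np.int64(254))]
```

```bash
python3 -m jog '[[[0,0,30],[0,0,0],0.77],[[0,0,60],[0,0,0],0.77],[[0,0,74],[0,0,0],0.77],[[0,0,74],[0,0,0],0.77],[[6,0,74],[0,0,0],0.77],[[10,0,74],[0,0,0],0.77],[[13,0,74],[0,0,0],0.77],[[16,0,74],[0,0,0],0.77],[[19,0,74],[0,0,0],0.77],[[22,0,74],[0,0,0],0.77],[[24,0,74],[0,0,0],0.77],[[25,0,74],[0,0,0],0.77]]'; python3 -m jog '[[[0.5,0,0],[0,0,0],0.77],[[1,0,0],[0,0,0],0.77],[[1,0,0],[0,0,0],0.77]]'; python3 -m jog '[[[0.5,0,0],[0,0,0],0.77],[[1,0,0],[0,0,0],0.77],[[1,0,0],[0,0,0],0.77]]'
```

```text
time_s: 31.62
position: [0.5386, 0.096, 0.1937]
tcp_rot: [[0.987, 0.162, 0.001], [0.162, -0.987, 0.0], [0.001, 0.0, -1.0]]
force: [-1.0, -0.6, 0.6]
opening: 0.23
time_s: 31.87
position: [0.5391, 0.0962, 0.1934]
tcp_rot: [[0.987, 0.162, -0.0], [0.162, -0.987, 0.0], [-0.0, -0.0, -1.0]]
force: [-0.8, -0.2, 0.0]
opening: 0.227
time_s: 32.12
position: [0.5401, 0.0963, 0.1934]
tcp_rot: [[0.987, 0.161, -0.0], [0.161, -0.987, 0.0], [-0.0, -0.0, -1.0]]
force: [-0.4, -0.5, 0.6]
opening: 0.233
```

```bash
python3 -m jog '[[[0.5,0,0],[0,0,0],0.77],[[1,0,0],[0,0,0],0.77],[[1,0,0],[0,0,0],0.77]]'; python3 -m jog '[[[0.5,0,0],[0,0,0],0.77],[[1,0,0],[0,0,0],0.77],[[1,0,0],[0,0,0],0.77]]';python3 -m jog '[[[0.5,0,0],[0,0,0],0.77],[[0.8,0,0],[0,0,0],0.77],[[0.8,0,0],[0,0,0],0.77]]'
```

```text
time_s: 32.37
position: [0.5401, 0.0963, 0.1934]
tcp_rot: [[0.987, 0.162, -0.002], [0.162, -0.987, -0.0], [-0.002, -0.0, -1.0]]
force: [-3.7, -1.0, 2.2]
opening: 0.229
time_s: 32.62
position: [0.5401, 0.0963, 0.1933]
tcp_rot: [[0.987, 0.162, -0.005], [0.162, -0.987, -0.001], [-0.005, -0.0, -1.0]]
force: [-7.2, -1.2, 4.0]
opening: 0.228
time_s: 32.87
position: [0.5401, 0.0963, 0.1933]
tcp_rot: [[0.987, 0.162, -0.006], [0.162, -0.987, -0.001], [-0.006, 0.0, -1.0]]
force: [-7.7, -2.6, 5.0]
opening: 0.233
```

```bash
python3 -m jog '[[[-8,0,0],[0,0,0],0.77],[[-15,0,0],[0,0,0],0.77],[[-15,0,-30],[0,0,0],0.77],[[-15,0,-70],[0,0,0],0.8],[[-15,0,-110],[0,0,0],1],[[-15,-30,-110],[0,0,0],1],[[-15,-65,-110],[0,0,0],1],[[-15,-80,-110],[0,0,0],1],[[-15,-80,-110],[0,0,0],1],[[-15,-80,-110],[0,0,0],1],[[-15,-80,-110],[0,0,0],1],[[-15,-80,-110],[0,0,0],1]]'; python3 - <<'E'
from lib import *
i,st=snap('wrist','w13');snap('scene','s13');R=np.array(st['tcp_rot']);p=np.array(st['position']);print(p,st['opening'],R.round(4).tolist())
d=np.array([.9868,.1617,0]);e=np.array([-.1617,.9868,0]);root=np.array([.5401,.0963,0])+d*.029
print('st xy',d@(p-root),e@(p-root)); r=root-d*.042+e*.125;r[2]=.22;print('roller pred',r,proj('wrist',r,st),proj('scene',r)*1.5625)
h=cv2.cvtColor(i,cv2.COLOR_BGR2HSV)
print('dark pixels near pred', )
u=proj('wrist',r,st).astype(int); m=(h[...,2]<45).astype(np.uint8); y0=max(u[1]-40,0);x0=max(u[0]-50,0)
n,l,s,c=cv2.connectedComponentsWithStats(m[y0:u[1]+40,x0:u[0]+50])
for k in range(1,n):
    if s[k,4]>40: print(s[k]+[x0,y0,0,0,0],c[k]+[x0,y0])
cv2.imwrite('pics/w13c.png',i)
E
```

```text
time_s: 33.87
position: [0.5155, 0.1723, 0.3032]
tcp_rot: [[0.987, 0.16, 0.0], [0.16, -0.987, -0.0], [0.0, 0.0, -1.0]]
force: [0.3, -0.4, -0.2]
opening: 0.009
[0.51554196 0.17229585 0.30322749] 0.00857638869416587 [[0.987, 0.1605, 0.0002], [0.1605, -0.987, -0.0004], [0.0001, 0.0004, -1.0]]
st xy -0.04094305564252012 0.07896373897620394
roller pred [0.5070591 0.2175479 0.22     ] [204.51180774 196.80857544] [560.20367278 259.88638078]
dark pixels near pred
[197 187  16  17 121] [207.20661157 193.90082645]
[ 154  216   99   20 1831] [202.149645   225.88312398]
```

```bash
python3 -m jog '[[[0,0,35],[0,0,0],1],[[0,0,70],[0,0,0],1],[[0,0,98],[0,0,0],1],[[0,0,98],[0,0,0],1],[[0,-10,98],[0,0,0],1],[[0,-20,98],[0,0,0],1],[[0,-28,98],[0,0,0],1],[[0,-36,98],[0,0,0],1],[[0,-44,98],[0,0,0],1],[[0,-52,98],[0,0,0],1],[[0,-59,98],[0,0,0],1],[[0,-59,98],[0,0,0],1]]'; python3 -m jog '[[[0,0,0],[0,0,0],1],[[0,0,0],[0,0,0],1]]'; python3 - <<'E'
from lib import *
i,st=snap('scene','s14');print(st['position'],st['force'])
cv2.imwrite('pics/s14c.png',cv2.resize(i[130:250,290:410],(600,600),interpolation=cv2.INTER_CUBIC))
d=np.array([.9868,.1617,0]);e=np.array([-.1617,.9868,0]);root=np.array([.5401,.0963,0])+d*.029
for a in(0,.4,.6,.7,.8,.9):
    r=root-d*.042+e*(.125+.055*np.sin(a));r[2]=.165+.055*np.cos(a);print(a,((proj('scene',r)-[290,130])*5).round(0))
r=root-d*.042+e*.125;r[2]=.165;print('pivot',((proj('scene',r)-[290,130])*5).round(0))
E
```

```text
time_s: 34.97
position: [0.5054, 0.2326, 0.2056]
tcp_rot: [[0.987, 0.163, 0.0], [0.163, -0.987, -0.0], [0.0, 0.0, -1.0]]
force: [0.5, -1.8, 0.8]
opening: 0.005
time_s: 35.13
position: [0.5056, 0.2315, 0.2056]
tcp_rot: [[0.987, 0.162, -0.0], [0.162, -0.987, -0.0], [-0.0, 0.0, -1.0]]
force: [-0.8, -2.1, 0.8]
opening: 0.005
[0.50561415 0.23150439 0.20563374] [-0.83757057 -2.09243901  0.80307007]
0 [343. 182.]
0.4 [376. 182.]
0.6 [389. 187.]
0.7 [395. 190.]
0.8 [400. 195.]
0.9 [404. 200.]
pivot [323. 263.]
```

```bash
python3 - <<'E'
import cv2,numpy as np
for f in('s13','s14'):
    v=cv2.imread(f'pics/raw_{f}.png').max(2)
    print(f);print('\n'.join(f'{r} '+''.join('#' if x<40 else '+' if x<70 else '.' for x in v[r,335:390]) for r in range(156,184)))
E
```

```text
s13
156 .......................................................
157 .......................................................
158 .......................................................
159 .......................................................
160 .......................................................
161 .......................................................
162 .......................................................
163 ......................+++..............................
164 .....................#++++.............................
165 ....................+#+++++............................
166 .....................#++++++...........................
167 ......................+++++............................
168 ......................+++#+............................
169 .......................++..............................
170 .......................................................
171 .......................................................
172 .......................................................
173 .......................................................
174 ............
[... 1567 characters left out ...]
........................................
173 .......................................................
174 .......................................................
175 .......................................................
176 .......................................................
177 .......................................................
178 .......................................................
179 .......................................................
180 .......................................................
181 .......................................................
182 .......................................................
183 .......................................................
```

```bash
python3 -m jog '[[[0,-3,0],[0,0,0],1],[[0,-5,0],[0,0,0],1],[[0,-5,0],[0,0,0],1],[[0,-5,0],[0,0,0],1]]'; python3 - <<'E'
from lib import *
i,st=snap('scene','s15');v=i.max(2)
print('\n'.join(f'{r} '+''.join('#' if x<40 else '+' if x<70 else '.' for x in v[r,335:390]) for r in range(162,176)))
E
```

```text
time_s: 35.52
position: [0.5046, 0.2358, 0.2049]
tcp_rot: [[0.987, 0.162, -0.001], [0.162, -0.987, -0.001], [-0.001, 0.001, -1.0]]
force: [0.1, -4.7, -2.3]
opening: 0.004
162 .........................+#+#++++#+#+..................
163 .........................##++##+#+#+...................
164 .........................#+#+##+++#....................
165 ........................+#+#++#+++#+...................
166 ........................+##++##++++#+..................
167 ........................###++#++++++#+.................
168 .........................###++++++++++.................
169 ..........................###+++++++#+.................
170 ...........................#+++++####..................
171 ............................##.........................
172 .......................................................
173 .......................................................
174 .......................................................
175 .......................................................
```

```bash
python3 -m jog '[[[0,10,0],[0,0,0],1],[[0,25,0],[0,0,0],1],[[0,45,0],[0,0,0],1],[[0,60,0],[0,0,0],1],[[0,62,0],[0,0,0],1],[[0,62,-40],[0,0,0],1],[[0,62,-80],[0,0,0],1],[[-20,62,-110],[0,0,0],1],[[-60,62,-110],[0,0,0],1],[[-60,62,-110],[0,0,0],1],[[-60,62,-110],[0,0,0],1]]'; python3 - <<'E'
from lib import *
i,st=snap('scene','s16');v=i.max(2);print(st['position'])
print('\n'.join(f'{r} '+''.join('#' if x<40 else '+' if x<70 else '.' for x in v[r,335:390]) for r in range(160,172)))
w,st=snap('wrist','w16')
R=np.array(st['tcp_rot']);p0=np.array(st['position'])
d=np.array([.9868,.1617,0]);e=np.array([-.1617,.9868,0]);root=np.array([.5401,.0963,.2])+d*.029
h=cv2.cvtColor(w,cv2.COLOR_BGR2HSV);m=(h[...,1]<60)&(h[...,2]>115)
# predicted corners (front upper edges of shoulders, tab top front corners) if home
for n,x,hw in(('L',-3,65),('M',-9,50),('S',-15,36)):
    for t,z,b in(('sh',-25.5,hw),('tab',44.5,18)):
        print(n,t,[proj('wrist',root+d*(x-3)/1e3+e*sg*b/1e3+[0,0,z/1e3],st).round(1).tolist() for sg in(1,-1)])
for r in range(20,150,3):
    c=np.where(m[r,100:420])[0]+100
    if len(c): 
        k=np.split(c,np.where(np.diff(c)>1)[0]+1);print(r,[(int(a[0]),int(a[-1])) for a in k if len(a)>4],end=' ')
E
```

```text
time_s: 36.48
position: [0.453, 0.1664, 0.316]
tcp_rot: [[0.987, 0.162, -0.001], [0.162, -0.987, 0.002], [-0.0, -0.002, -1.0]]
force: [0.1, 0.9, 0.4]
opening: 0.006
[0.45295293 0.16643387 0.31595239]
160 .......................................................
161 .......................................................
162 .......................................................
163 ......................+++..............................
164 .....................#++++.............................
165 ....................+++++++............................
166 .....................#++++++...........................
167 ......................+++++............................
168 ......................+++#+............................
169 ........................+..............................
170 .......................................................
171 .......................................................
L sh [[272.0, 91.7], [397.5, 91.7]]
L tab [[336.7, 83.7], [382.2, 83.7]]
M sh [[286.3, 97.8], [382.4, 97.8]]
M tab [[336.2, 91.7], [381.3, 91.8]]
S sh [[299.5, 103.8], [368.3, 103.
[... 153 characters left out ...]
, 349)] 68 [(338, 351)] 71 [(338, 344), (355, 363)] 74 [(337, 363)] 77 [(291, 297), (301, 319), (331, 382)] 80 [(293, 319), (326, 382)] 83 [(291, 381)] 86 [(272, 396)] 89 [(199, 230), (270, 396)] 92 [(199, 230), (269, 390)] 95 [(199, 231), (268, 381)] 98 [(199, 231), (280, 379)] 101 [(199, 231), (287, 367)] 104 [(199, 231), (293, 317), (336, 358)] 107 [(199, 231), (336, 345)] 110 [(199, 231), (336, 344)] 113 [(200, 231), (336, 344)] 116 [(200, 231), (336, 344)] 119 [(200, 231), (335, 343)] 122 [(217, 225), (335, 343)] 125 [(220, 225), (335, 343), (359, 363)] 128 [(335, 343)] 131 [(335, 343)] 134 [(334, 342)] 137 [(334, 342)] 140 [(335, 343)] 143 [(336, 344)] 146 [(337, 344)] 149 [(337, 344)]
```

```bash
python3 -c "
from rig import bot
print(bot.hand_in(), bot.read_state()['time_s'])"
```

```text
the job is handed in; nothing more can be done
the job is handed in; nothing more can be done
```

The large, medium and small templates are hanging on the hook in that order. The lever was pushed past its trip point, it sprang back, and I handed the job in at about 37 s of the 72 s allowed.

I threaded each template along the hook with the wrist camera. I slid the large one against the post at about 6 N. I released the medium and small part-way along the hook and pushed them home from the front at up to about 8 N.

**Last checks that agreed:**
- **Spacing:** the medium and small came to rest about 6.0 mm apart, as they should.
- **Alignment:** the last wrist views show the large and medium flush together. The final plate edges are within about 2–3 mm of where they should be, with a similar offset on the hook bar, so I put it down to camera bias.
- **Lever:** with the finger pushing at 4.7 N, the roller's position in the scene camera gave about 0.7 rad. Afterwards its image matched the rest image.

**Not confirmed:**
- **Lever image:** I had used up the 12 picture views, so I checked the lever and the final pose from pixel numbers only.
- **First lever push:** it read only about 0.6 rad, right at the trip point, so I pushed about 5 mm further before letting it go.
- **Bystanders:** I did not measure them again at the end. I never touched them on purpose.

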